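Put the thread away: spools into their sloped racks, cone onto the tray

ROBOT

A 6-joint arm with a two-finger parallel gripper is mounted at the origin on the work surface. World frame = base frame: x ahead of the robot, y to its left, z up, the work surface at z = 0. Lengths are in m, angles in degrees, forces in N, time in s.
With the tool pointing down it reaches from about 0.35 to 0.875 m from the base axis. Payload 4.2 kg.
Tool frame: the origin (TCP) lies between the finger pads; the fingertips stand 8 mm ahead of it and the grasp point (between the pads) lies 11 mm behind it; x points along the fingers, y is the direction in which the jaws open and shut, and the axes are right-handed (so a half turn about x gives the same grasp; the last joint's range is limited). The gripper opens to 87 mm and grips with 3 to 60 N. Pads are 19 mm wide; open, the fingers measure 117 mm over their backs; the gripper's body (75 mm by 190 mm) begins 51 mm behind the grasp point.
Start: joints at [-54.454, 22.042, 0.453, 0, -68.411, -14.817], TCP at [0.221, -0.585, 0.231] pointing down, gripper open.
Joint ranges: [-179.83, 179.83], [-69.29, 118.12], [-61.27, 80.66], [-181.25, 117.63], [-171.15, -9.14], [-177.46, 177.46]. Speed limits (degrees/s): [159.86, 159.86, 180, 180, 180, 180].

INTERFACE

Orientations are given as a 3x3 rotation matrix whose columns are the frame's x, y, z axes.
In Python, from station import r gives the robot as it stands. The module is installed in compiled form; this text tells all that it offers.
- The arm moves only by the tool move_arm, never from a script. Its argument "increments" is one flat list of numbers, 7 for each row, row after row: the turn, a rotation vector about the tool's x, y, z in degrees, then the shift along the tool's x, y, z in m, then the finger opening in m, from 0 to 0.087. A call has 1 to 12 rows; each row is the pose to reach, as a shift and turn from the pose commanded when the call began, along the tool's axes at that moment; what a row does not reach only later rows make up. A row lasts 1/12 s, in which the tool goes at most 41.7 mm and 7.16 degrees, less where a joint would pass 70% of its speed; a pose out of reach is approached as far as the arm can. A call with a gripper value outside its range is refused whole. The fingers move at their own pace and stop on an object; the grip force is fixed at half the most. Time passes only in rows, so rows that repeat a pose let the fingers close. It gives the time, the measured TCP pose, the force and the opening at its end, in the units of the state.
- r.sense(): the state, without advancing time (a new reading comes with each control period).
- r.capture(name): name is "side" or "top" or "wrist"; returns the picture (384x512x3 uint8, red, green, blue); there is no depth.
- r.calibration(name): a dict with "fx", "fy", "cx", "cy" (pixels), "D" ([k1, k2, p1, p2, k3] as OpenCV has them; the pictures are not rectified), "rvec" (rotation vector, rad) and "tvec" (3), from world to camera coordinates, as OpenCV has them; the wrist camera has in their place "tool_from_camera" (4x4, takes a point from camera to tool coordinates, whose origin is the TCP and whose axes are the tool frame's). Camera axes: x right, y down, z forward; pixel columns grow to the right and rows downward; lengths in m; the calibration is good to about 2 mm. A picture is of the moment at which its call begins: read the wrist's pose just before it. calibration takes no time and is no camera call.
- r.finish_job(): hands the job in, once; it reports no verdict.
The state is a dict: "time_s": time; "joints": joint angles; "joint_velocities": joint speeds; "effort": joint torques, N m; "tcp_pos": TCP position; "ee_rot": TCP orientation; "wrist_force": force on the tool from outside, world axes, zero at the start; "moment": the same for the moment, N m; "gripper_width": opening from 0.0 (shut) to 1.0 (fully open).
Only numpy, scipy, OpenCV 4.12 (cv2) and the standard library are available. Lean on these libraries where they do the work, as an engineer would, in place of code of your own. Each camera call takes 0.05 s, during which the arm holds its last target.

TASK

Put the thread away: stand each of the three spools on end in the acrylic rack of its own width, flat on the sloping bed and down against the front lip, the smallest spool in the narrowest rack and the largest in the widest. The cone of thread has no rack, so stand it upright on the floor of the steel tray, well inside the rim. Leave the bead vial and the roll of tape, which stand among the thread, where they are.

Things in the scene. Friction and masses are not known exactly. Their poses are not given: they have to be found in the camera images.
- small_spool: Smallest full spool of ecru thread with white plastic flanges, standing on end: a plain cylinder 26 mm in diameter all the way up (the thread is wound flush with the flanges) and 46 mm high, about 25 g. Origin: centre of its underside; z along its axis, upwards. Grip it anywhere across its diameter.
- medium_spool: Middle-sized full spool of ecru thread with white plastic flanges, standing on end: a plain cylinder 43 mm in diameter all the way up (the thread is wound flush with the flanges) and 54 mm high, about 60 g. Origin: centre of its underside; z along its axis, upwards. Grip it anywhere across its diameter.
- large_spool: Largest full spool of ecru thread with white plastic flanges, standing on end: a plain cylinder 60 mm in diameter all the way up (the thread is wound flush with the flanges) and 62 mm high, about 120 g. Origin: centre of its underside; z along its axis, upwards. Grip it anywhere across its diameter.
- cone: Cone of ecru thread standing upright, about 90 g: the winding is 62 mm in diameter at the foot and tapers to 33 mm at a height of 70 mm; above it the grey plastic core stands out as a straight neck 22 mm in diameter up to a height of 90 mm. Origin: centre of its underside; z along its axis, upwards. Grip it by the neck.
- small_rack: Fixed acrylic rack for the small spool: white bed 42 mm wide, rising 15 degrees towards its own +x, not slippery; clear cheeks at the sides and lip at the low end (-x), 12 mm above the bed, 4 mm thick. Origin: at table height, 22 mm below the seat (where the centre of the spool's underside lies when it touches the lip). From the seat: lip 13 mm down, bed end 95 mm up the slope.
- medium_rack: Fixed acrylic rack for the medium spool: white bed 59 mm wide, rising 15 degrees towards its own +x, not slippery; clear cheeks at the sides and lip at the low end (-x), 12 mm above the bed, 4 mm thick. Origin: at table height, 22 mm below the seat (where the centre of the spool's underside lies when it touches the lip). From the seat: lip 21.5 mm down, bed end 86 mm up the slope.
- large_rack: Fixed acrylic rack for the large spool: white bed 77 mm wide, rising 15 degrees towards its own +x, not slippery; clear cheeks at the sides and lip at the low end (-x), 12 mm above the bed, 4 mm thick. Origin: at table height, 22 mm below the seat (where the centre of the spool's underside lies when it touches the lip). From the seat: lip 30 mm down, bed end 78 mm up the slope.
- tray: Fixed stainless steel tray, 110 mm (its x) by 150 mm (its y), rim 13 mm high with a 2 mm rolled edge, floor 2 mm thick. Origin: centre of its underside; z up.
- bead_vial: Closed bead vial standing upright, clear tube of amber beads with a black cap, 26 mm in diameter, 70 mm high, 45 g, easily toppled. Not to be moved. Origin: centre of its underside; z up.
- tape_roll: Roll of buff paper tape lying flat, a ring 52 mm in outer and 33 mm in inner diameter, 19 mm high. Not to be moved. Origin: centre of its underside; z up.
Things that resemble listed ones, but are neither listed nor needed, are in the scene too. Leave any black look-alike of the medium_spool alone.

How it is judged (in metres and radians):
At the end, for the whole second after the job is handed in: Each spool is on end on the sloping bed of its own rack (10 to 20 degrees from upright), centre of its underside within 7 mm of the seat along x and 11 mm across; the cone upright on the tray floor within 24 mm (x) and 44 mm (y) of its centre; all released and at rest (x of small_spool in the frame of small_rack between -0.007 and 0.007 m and y of small_spool in the frame of small_rack between -0.011 and 0.011 m and z of small_spool in the frame of small_rack between 0.016 and 0.028 m and angle between small_spool's own z axis and vertical between 0.17 and 0.36 rad and linear speed of each of small_spool, medium_spool, large_spool, cone below 0.01 m/s and x of medium_spool in the frame of medium_rack between -0.007 and 0.007 m and y of medium_spool in the frame of medium_rack between -0.011 and 0.011 m and z of medium_spool in the frame of medium_rack between 0.016 and 0.028 m and angle between medium_spool's own z axis and vertical between 0.17 and 0.36 rad and x of large_spool in the frame of large_rack between -0.007 and 0.007 m and y of large_spool in the frame of large_rack between -0.011 and 0.011 m and z of large_spool in the frame of large_rack between 0.016 and 0.028 m and angle between large_spool's own z axis and vertical between 0.17 and 0.36 rad and x of cone in the frame of tray between -0.024 and 0.024 m and y of cone in the frame of tray between -0.044 and 0.044 m and z of cone in the frame of tray between -0.002 and 0.006 m and angle between cone's own z axis and vertical below 0.06 rad); the robot touches nothing.
It fails at once if the bead vial is shifted by more than 15 mm or tipped (distance of bead_vial from where it was at the start of the episode above 0.015 m or angle between bead_vial's own z axis and vertical above 0.5 rad).
It fails at once if the tape roll is shifted by more than 15 mm (distance of tape_roll from where it was at the start of the episode above 0.015 m).
It also fails if it takes over 104 s, if anything falls off the work surface, if the arm or the gripper's body presses on something with over 40 N, if the wrist force passes 120 N, or if a joint passes its speed limit or range.

## Working session

There is one attempt and no reset: what is moved stays moved. The work goes in short steps, Python scripts to look and compute and a tool call to move; the robot and the scene stay as the last step left them, time stands still between calls to the robot, and variables do not carry over. Pictures are saved under pics/ and viewed, and the job is handed in when it is done.

Besides the shell and the picture viewer there is one more tool, called after "Call:" as name(argument=value, ...) on one line, values as JSON. move_arm: Moves the arm, as the interface text tells. Its arguments: {"type":"object","properties":{"increments":{"type":"array","items":{"type":"number"}}},"required":["increments"]}

```bash
mkdir -p pics; ls; python3 - <<'E'
from station import r
import cv2
s=r.sense()
for k,v in s.items(): print(k,v)
for n in("side","top","wrist"):
    im=r.capture(n); cv2.imwrite(f"pics/{n}0.png",im[:,:,::-1]); print(n,r.calibration(n))
E
```

```text
pics
time_s 0.0
joints [-5.44529267e+01  2.20925785e+01  3.81522418e-01 -2.90828212e-02
 -6.84107747e+01 -1.48164226e+01]
joint_velocities [ 0.03103407  0.05749873  0.02584915 -0.06362864  0.05868682  0.06902245]
effort [-4.16376224e-04 -3.90666497e+01  1.87408555e+01  4.21994850e+00
  1.10186648e-02 -1.95059165e-04]
tcp_pos [ 0.22105459 -0.58399402  0.22945209]
ee_rot [[-8.52149865e-04 -3.53799135e-01  9.35321039e-01]
 [ 2.00443720e-03  9.35318895e-01  3.53800150e-01]
 [-9.99997628e-01  2.17628304e-03 -8.78637216e-05]]
wrist_force [-0.3602152  -0.37646528 -0.15323124]
moment [ 0.00161255 -0.01000733 -0.0078441 ]
gripper_width 0.9964876614792495
side {'fx': 353.7224179141252, 'fy': 353.7224179141252, 'cx': 253.1870699029954, 'cy': 183.87712383529032, 'D': array([-0.01794558,  0.        ,  0.        ,  0.        ,  0.        ]), 'rvec': array([ 0.90138772, -2.26624843,  1.34109381]), 'tvec': array([0.35483545, 0.1942533 , 0.74652974])}
top {'fx': 358.0410964607403, 'fy': 358.0410964607403, 'cx': 247.51060739732262, 'cy': 193.01213897453442, 'D': array([0.01975989, 0.        , 0.        , 0.        , 0.        ]), 'rvec': array([ 2.1680985 , -2.19975503,  0.01685765]), 'tvec': array([0.02579867, 0.46002513, 1.17151168])}
wrist {'fx': 329.66071069870117, 'fy': 329.66071069870117, 'cx': 256.7596462675891, 'cy': 190.0635899544211, 'D': array([-0.03337662,  0.        ,  0.        ,  0.        ,  0.        ]), 'tool_from_camera': array([[-6.17189269e-05, -2.89754216e-01,  9.57101087e-01,
        -1.53814127e-01],
       [ 9.99999997e-01,  3.59449045e-05,  7.53672891e-05,
         1.48693986e-04],
       [-5.62408969e-05,  9.57101088e-01,  2.89754213e-01,
        -7.93671164e-02],
       [ 0.00000000e+00,  0.00000000e+00,  0.00000000e+00,
         1.00000000e+00]])}
```

View pics/top0.png

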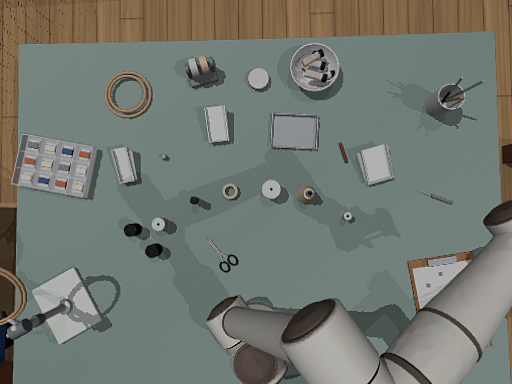

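View pics/side0.png

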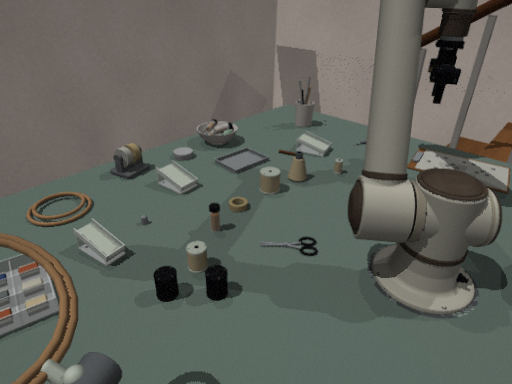

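View pics/wrist0.png

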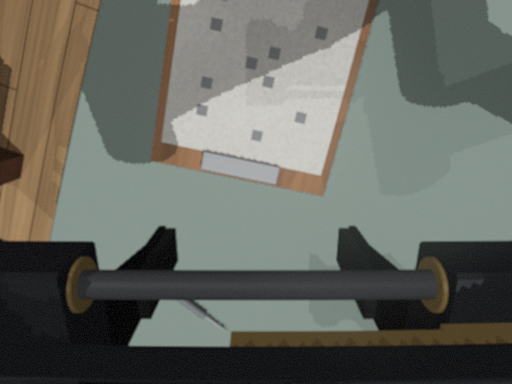

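```bash
cat > h.py <<'E'
import numpy as np, cv2
from station import r
def KD(c): return np.array([[c['fx'],0,c['cx']],[0,c['fy'],c['cy']],[0,0,1.]]),np.array(c['D'],float)
def cam(name,s=None):
    c=r.calibration(name);K,D=KD(c)
    if name=='wrist':
        T=np.eye(4);T[:3,:3]=s['ee_rot'];T[:3,3]=s['tcp_pos'];W=T@c['tool_from_camera']
        R=W[:3,:3].T;t=-R@W[:3,3]
    else:
        R=cv2.Rodrigues(np.array(c['rvec'],float))[0];t=np.array(c['tvec'],float)
    return K,D,R,t
def plane(cm,px,z):
    K,D,R,t=cm
    u=cv2.undistortPoints(np.array(px,float).reshape(-1,1,2),K,D).reshape(-1,2)
    d=np.c_[u,np.ones(len(u))]@R
    o=-R.T@t
    return o+d*((z-o[2])/d[:,2])[:,None]
def proj(cm,P):
    K,D,R,t=cm
    return cv2.projectPoints(np.array(P,float).reshape(-1,1,3),cv2.Rodrigues(R)[0],t,K,D)[0].reshape(-1,2)
def tri(c1,p1,c2,p2):
    A=[];b=[]
    M=np.zeros((3,3));v=np.zeros(3)
    for c,p in((c1,p1),(c2,p2)):
        K,D,R,t=c
        u=cv2.undistortPoints(np.array(p,float).reshape(1,1,2),K,D).ravel()
        d=R.T@np.array([*u,1]);d/=np.linalg.norm(d);o=-R.T@t
        Q=np.eye(3)-np.outer(d,d);M+=Q;v+=Q@o
    return np.linalg.solve(M,v)
E
python3 - <<'E'
from h import *
im=cv2.imread('pics/top0.png');
cv2.imwrite('pics/topA.png',cv2.resize(im[60:260,100:300],None,fx=3,fy=3,interpolation=cv2.INTER_CUBIC)[:600])
cv2.imwrite('pics/topB.png',cv2.resize(im[60:260,240:440],None,fx=3,fy=3,interpolation=cv2.INTER_CUBIC)[:600])
t=cam('top')
for n,p in dict(small=(347,216),med=(159,224),large=(271,189),cone=(308,195),vial=(195,201),tape=(230,191),r1=(217,124),r2=(123,164),r3=(375,164),tray=(295,132)).items(): print(n,plane(t,p,0.03)[0].round(3))
E
```

```text
small [ 0.381 -0.3    0.03 ]
med [0.363 0.308 0.03 ]
large [ 0.471 -0.058  0.03 ]
cone [ 0.45  -0.177  0.03 ]
vial [0.436 0.19  0.03 ]
tape [0.467 0.075 0.03 ]
r1 [0.688 0.116 0.03 ]
r2 [0.561 0.427 0.03 ]
r3 [ 0.547 -0.393  0.03 ]
tray [ 0.656 -0.139  0.03 ]
```

View pics/topA.png

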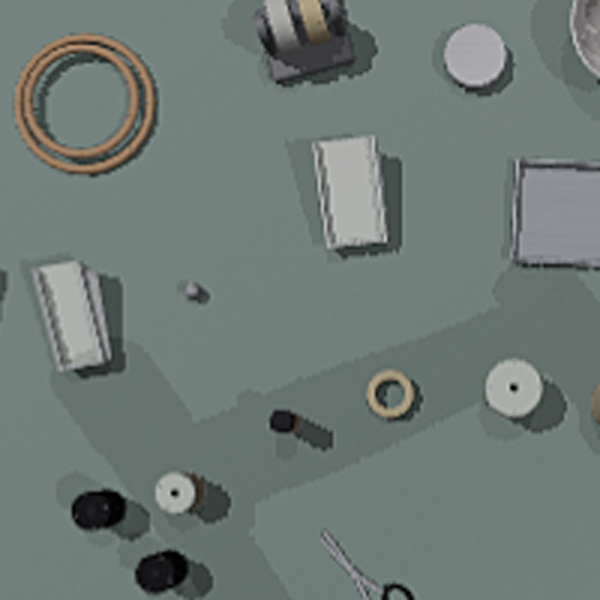

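View pics/topB.png

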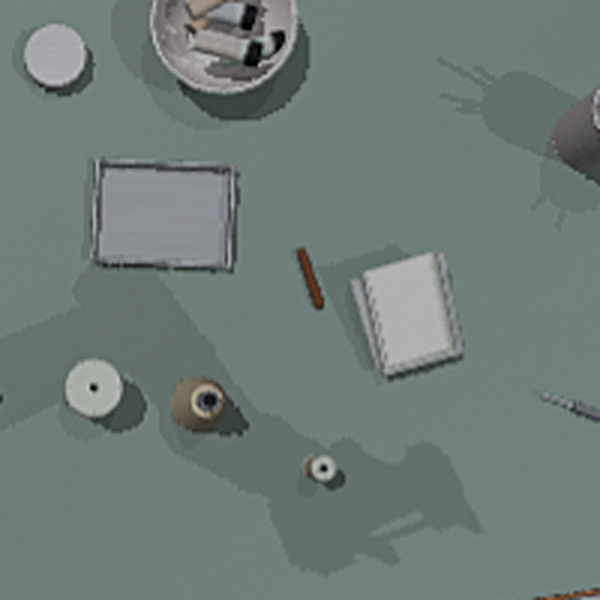

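```bash
python3 - <<'E'
from h import *
im=cv2.imread('pics/side0.png')
def c(x,y,w=66,h=50): return cv2.resize(im[y:y+h,x:x+w],(396,300),interpolation=cv2.INTER_CUBIC)
cv2.imwrite('pics/sideA.png',np.vstack([np.hstack([c(70,215),c(148,155)]),np.hstack([c(285,125),c(210,140)])]))
for n in('side','top'):
    R=cam(n);print(n,-R[2].T@R[3])
E
```

```text
side [-0.11211278  0.6560573   0.5272274 ]
top [ 0.40675538 -0.01558923  1.1912327 ]
```

View pics/sideA.png

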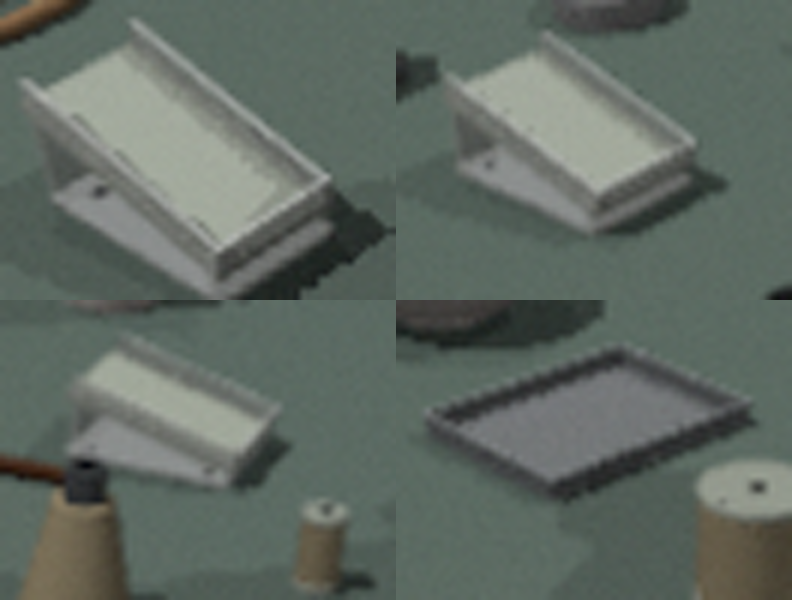

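```bash
python3 - <<'E'
from h import *
im=cv2.imread('pics/top0.png');hsv=cv2.cvtColor(im,cv2.COLOR_BGR2HSV)
g=im.min(2)
for n,(x,y) in dict(small=(347,216),med=(159,224),large=(271,189),r1=(217,124),r2=(123,164),r3=(375,164),tray=(295,132),cone=(307,194),vial=(195,201),g=(300,240)).items():
    print(n,im[y,x],hsv[y,x])
m=((g>150)).astype(np.uint8)
nn,l,st,c=cv2.connectedComponentsWithStats(m)
t=cam('top')
for i in range(1,nn):
    if st[i,4]>20 and 100<c[i][0]<420 and 60<c[i][1]<260:
        cnt=cv2.findContours((l==i).astype(np.uint8),0,2)[0][0]
        print(st[i],c[i].round(1),plane(t,c[i],.054)[0].round(4),cv2.minAreaRect(cnt))
E
```

```text
small [22 19 19] [120  35  22]
med [94 96 92] [75 11 96]
large [0 0 0] [0 0 0]
r1 [173 176 174] [ 50   4 176]
r2 [172 176 173] [ 53   6 176]
r3 [175 176 176] [ 30   1 176]
tray [147 142 140] [111  12 147]
cone [107  99  96] [112  26 107]
vial [35 33 33] [120  15  35]
g [123 127 112] [ 82  30 127]
[305  43  34  47 111] [327.8  65.5] [ 0.8627 -0.2446  0.054 ] ((324.0882568359375, 63.852935791015625), (47.2944450378418, 27.8915958404541), 75.96376037597656)
[189  58   8  13  70] [192.2  63.5] [0.8809 0.1911 0.054 ] ((192.17649841308594, 63.70589065551758), (11.64171028137207, 6.305926322937012), 75.96376037597656)
[327  64   8  13  42] [329.4  69.7] [ 0.849  -0.2496  0.054 ] ((328.7500305175781, 70.24999237060547), (8.485280990600586, 9.192388534545898), 45.0)
[248  68  20  20 308] [257.9  77.7] [ 0.8293 -0.0208  0.054 ] ((257.5, 77.5), (19.0, 19.0), 90.0)
[291  70  26  20 108] [304.3  81.8] [ 0.8123 -0.169   0.054 ] ((302.387939453125, 81.0948257446289), (29.675254821777344, 11.423660278320312), 23.198591232299805)
[302  70  21   9  64] [312.5  73.4] [ 0.8387 -0.1955  0.054 ] ((312.067
[... 459 characters left out ...]
0.4139 0.054 ] ((124.33566284179688, 163.74569702148438), (34.39866638183594, 11.771246910095215), 73.0724868774414)
[130 152   6  24  26] [132.5 162.9] [0.5609 0.3866 0.054 ] ((132.57559204101562, 163.4840850830078), (23.536697387695312, 1.236063003540039), 78.11134338378906)
[262 180  18  18 249] [270.6 188.7] [ 0.471  -0.0558  0.054 ] ((270.5, 188.5), (17.0, 17.0), 90.0)
[344 212   7   8  29] [347.1 215.3] [ 0.3834 -0.2942  0.054 ] ((347.1499938964844, 215.4499969482422), (6.640782833099365, 6.324554920196533), 71.56504821777344)
[152 218  13  13 114] [157.8 223.9] [0.3642 0.3054 0.054 ] ((157.80001831054688, 223.9000244140625), (12.074767112731934, 11.627553939819336), 26.56505012512207)
```

```bash
cat >> h.py <<'E'
from scipy.spatial.transform import Rotation as Ro
import json
def Rt(yaw,tilt=0):
    a=np.radians(yaw);b=np.radians(tilt)
    xr=np.array([np.cos(a),np.sin(a),0]);yr=np.array([-np.sin(a),np.cos(a),0]);z=np.array([0,0,1.])
    return np.c_[np.sin(b)*xr-np.cos(b)*z,yr,np.cos(b)*xr+np.sin(b)*z]
# wp: list of (pos,yaw,tilt); prints increments chained from the start pose, each as separate call (origin = previous target)
def plan(wps,start=None):
    if start is None:
        s=r.sense();p=np.array(s['tcp_pos']);R=np.array(s['ee_rot'])
    else: p=np.array(start[0]);R=Rt(*start[1:])
    for (q,yaw,tilt) in wps:
        T=Rt(yaw,tilt);rv=Ro.from_matrix(R.T@T).as_rotvec(degrees=True);d=R.T@(np.array(q)-p)
        n=int(np.ceil(max(np.linalg.norm(d)/.0417,np.linalg.norm(rv)/7.16)))
        print('turn',rv.round(1).tolist(),'shift',d.round(4).tolist(),'rows>=',n)
        p=np.array(q);R=T
E
python3 - <<'E'
from h import *
im=cv2.imread('pics/top0.png');t=cam('top')
for n,p,z in(('small',(347.1,215.3),.046),('med',(157.8,223.9),.054),('large',(270.6,188.7),.062)): print(n,plane(t,p,z)[0].round(4))
# racks rough
for n,c,L,ang,lo,hi in(('r1m',(217.6,123.5),35.3,82.9,21.5,86),('r3l',(375.4,163.5),34.9,77.9,30,78),('r2s',(124.3,163.7),34.4,73.1,13,95)):
    d=np.array([np.cos(np.radians(ang)),np.sin(np.radians(ang))])*(L+1)/2
    low=plane(t,np.array(c)+d,.022-lo*.001*np.sin(.262))[0];high=plane(t,np.array(c)-d,.022+hi*.001*np.sin(.262))[0]
    v=(high-low)[:2];print(n,low.round(4),high.round(4),'len',np.linalg.norm(v),(lo+hi)*.001*np.cos(.262),'yaw',np.degrees(np.arctan2(v[1],v[0])),'seat',(low[:2]+v/np.linalg.norm(v)*lo*.001*.966).round(4))
plan([((.59,-.38,.2),15,0)])
E
```

```text
small [ 0.3834 -0.296   0.046 ]
med [0.3642 0.3053 0.054 ]
large [ 0.4705 -0.0554  0.062 ]
r1m [0.6323 0.1083 0.0164] [0.745  0.1187 0.0443] len 0.11316395337738319 0.10383144259387551 yaw 5.265512297773079 seat [0.653  0.1102]
r3l [ 0.4926 -0.4098  0.0142] [ 0.6032 -0.3801  0.0422] len 0.11452448603924374 0.10431437953617262 yaw 15.059001736354535 seat [ 0.5206 -0.4023]
r2s [0.5069 0.4093 0.0186] [0.6153 0.4328 0.0466] len 0.11088740809324485 0.10431437953617262 yaw 12.219641445673858 seat [0.5192 0.412 ]
turn [5.7, -0.0, -0.1] shift [0.0298, 0.0604, 0.4173] rows>= 11
```

Call:
move_arm(increments=[5.7,0,0,0.03,0.06,0.417,0.087,5.7,0,0,0.03,0.06,0.417,0.087,5.7,0,0,0.03,0.06,0.417,0.087,5.7,0,0,0.03,0.06,0.417,0.087,5.7,0,0,0.03,0.06,0.417,0.087,5.7,0,0,0.03,0.06,0.417,0.087,5.7,0,0,0.03,0.06,0.417,0.087,5.7,0,0,0.03,0.06,0.417,0.087,5.7,0,0,0.03,0.06,0.417,0.087,5.7,0,0,0.03,0.06,0.417,0.087,5.7,0,0,0.03,0.06,0.417,0.087,5.7,0,0,0.03,0.06,0.417,0.087])

```text
time_s: 1.15
tcp_pos: [0.592, -0.3786, 0.1987]
ee_rot: [[-0.002, -0.263, 0.965], [0.001, 0.965, 0.263], [-1.0, 0.002, -0.002]]
wrist_force: [-0.7, -0.1, -0.6]
gripper_width: 0.995
```

```bash
python3 - <<'E'
from h import *
s=r.sense();im=r.capture('wrist')[:,:,::-1];cv2.imwrite('pics/w1.png',im)
print(s['joints'].round(1) if hasattr(s['joints'],'round') else s['joints'])
import pickle;pickle.dump(s,open('pics/w1.pkl','wb'))
E
```

```text
[-19.5  30.9  10.3  -0.  -69.6 -55.3]
```

View pics/w1.png

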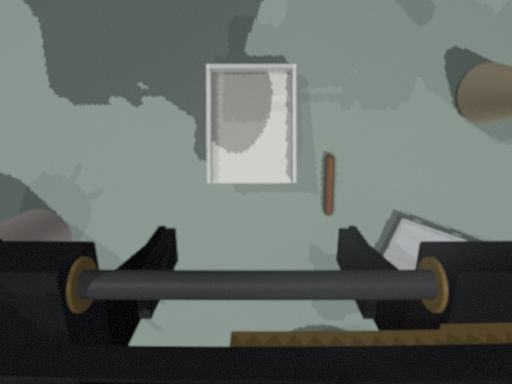

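```bash
python3 - <<'E'
import cv2
im=cv2.imread('pics/w1.png');cv2.imwrite('pics/w1c.png',cv2.resize(im[50:200,190:315],None,fx=4,fy=4,interpolation=cv2.INTER_CUBIC))
E
```

```text
(no output)
```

View pics/w1c.png

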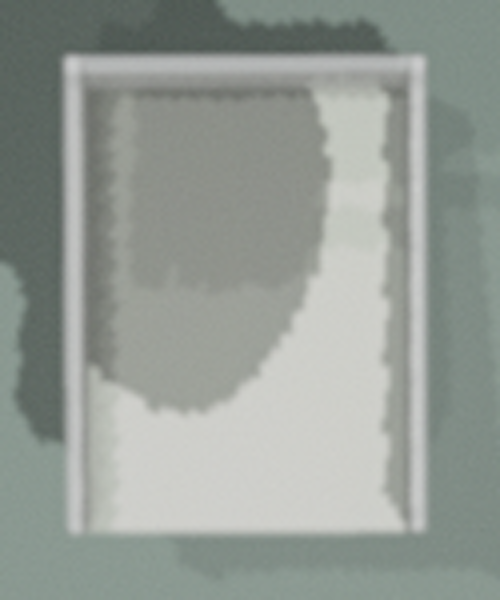

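```bash
cat >> h.py <<'E'
from scipy.optimize import least_squares
import pickle
RK=dict(s=(.013,.095,.021),m=(.0215,.086,.0295),l=(.030,.078,.0385))
def rackpts(k,pose,pts):
    x,y,a=pose;c,s=np.cos(np.radians(15)),np.sin(np.radians(15))
    P=np.array([[q[0]*c-q[2]*s,q[1],.022+q[0]*s+q[2]*c] for q in pts])
    A=np.array([[np.cos(a),-np.sin(a),0],[np.sin(a),np.cos(a),0],[0,0,1]])
    return P@A.T+[x,y,0]
def fitrack(k,cm,px,x0):
    # corners order: low-right(-y), low-left(+y), high +y, high -y : outer top rim
    lo,hi,w=RK[k];w+=.004;lo+=.004
    pts=[(-lo,-w,.012),(-lo,w,.012),(hi,w,.012),(hi,-w,.012)]
    f=lambda v:(proj(cm,rackpts(k,v,pts))-np.array(px)).ravel()
    o=least_squares(f,x0);print(k,o.x[:2].round(4),'yaw',np.degrees(o.x[2]).round(2),'res',o.fun.reshape(-1,2).round(1).tolist());return o.x
E
python3 - <<'E'
from h import *
s=pickle.load(open('pics/w1.pkl','rb'))
fitrack('l',cam('wrist',s),[(205.8,63.5),(296.8,63.5),(296.8,183.3),(206.8,183.3)],[.52,-.40,.26])
plan([((.39,-.27,.2),15,0)])
E
```

```text
l [ 0.5274 -0.4008] yaw 15.37 res [[0.2, 0.2], [0.0, -0.1], [0.1, -0.2], [-0.2, 0.1]]
turn [0.1, -0.1, -0.1] shift [-0.0002, 0.1583, -0.1648] rows>= 6
```

```bash
python3 - <<'E'
from h import *
plan([((.52,-.11,.2),15,0)])
E
```

```text
turn [0.1, -0.1, -0.1] shift [-0.0003, 0.2788, 0.0025] rows>= 7
```

Call:
move_arm(increments=[0,0,0,0,0.279,0.002,0.087,0,0,0,0,0.279,0.002,0.087,0,0,0,0,0.279,0.002,0.087,0,0,0,0,0.279,0.002,0.087,0,0,0,0,0.279,0.002,0.087,0,0,0,0,0.279,0.002,0.087,0,0,0,0,0.279,0.002,0.087,0,0,0,0,0.279,0.002,0.087,0,0,0,0,0.279,0.002,0.087])

```text
time_s: 1.95
tcp_pos: [0.5185, -0.1108, 0.2015]
ee_rot: [[0.001, -0.26, 0.966], [-0.0, 0.966, 0.26], [-1.0, -0.0, 0.001]]
wrist_force: [0.6, 0.0, -0.4]
gripper_width: 1.0
```

```bash
python3 - <<'E'
from h import *
s=r.sense();im=r.capture('wrist')[:,:,::-1];cv2.imwrite('pics/w2.png',im)
print(s['tcp_pos'],s['time_s'])
pickle.dump(s,open('pics/w2.pkl','wb'))
E
```

```text
[ 0.51850901 -0.11084352  0.20152816] 1.95
```

View pics/w2.png

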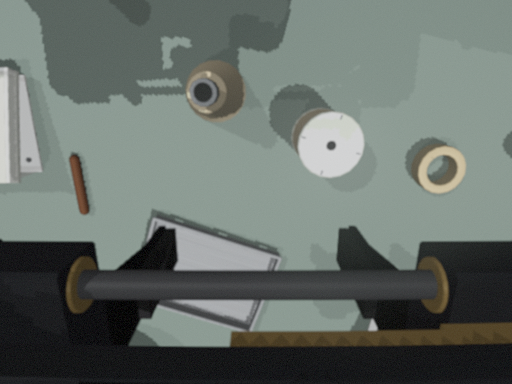

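```bash
python3 - <<'E'
from h import *
s=pickle.load(open('pics/w2.pkl','rb'));c=cam('wrist',s)
im=cv2.imread('pics/w2.png')
m=(im.min(2)>165).astype(np.uint8);m[:, :280]=0;m[:,390:]=0;m[200:]=0
cn=max(cv2.findContours(m,0,1)[0],key=cv2.contourArea);(u,v),rad=cv2.minEnclosingCircle(cn);e=cv2.fitEllipse(cn);print(u,v,rad,e)
L=plane(c,e[0],.062)[0];print('large',L)
print('cone',plane(c,(203.5,93),.090)[0],'tape',plane(c,(442,169),.019)[0])
g=cv2.cvtColor(im,cv2.COLOR_BGR2GRAY)
cv2.imwrite('pics/w2c.png',cv2.resize(im[60:130,170:260],None,fx=6,fy=6,interpolation=cv2.INTER_CUBIC))
plan([((L[0],L[1],.12),15,0),((L[0],L[1],.03),15,0)])
E
```

```text
331.0 144.5 34.12120819091797 ((330.86236572265625, 144.4075164794922), (62.87889099121094, 67.45243835449219), 45.69419860839844)
large [ 0.46928164 -0.05533996  0.062     ]
cone [ 0.45438452 -0.1706995   0.09      ] tape [0.46690295 0.0781476  0.019     ]
turn [0.0, 0.1, 0.0] shift [0.0812, 0.0672, -0.0335] rows>= 3
turn [0.0, 0.0, 0.0] shift [0.09, 0.0, 0.0] rows>= 3
```

View pics/w2c.png

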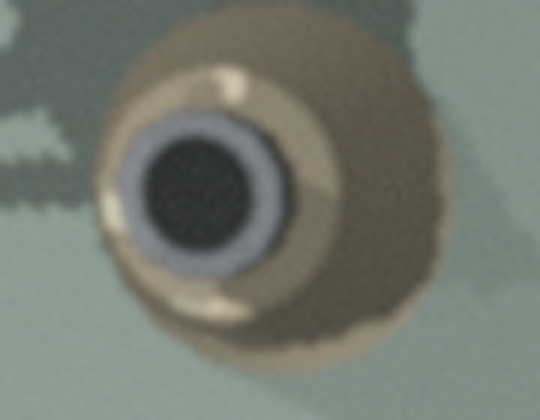

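Call:
move_arm(increments=[0,0,0,0.081,0.067,-0.0335,0.087,0,0,0,0.081,0.067,-0.0335,0.087,0,0,0,0.081,0.067,-0.0335,0.087,0,0,0,0.081,0.067,-0.0335,0.087,0,0,0,0.171,0.067,-0.0335,0.087,0,0,0,0.171,0.067,-0.0335,0.087,0,0,0,0.171,0.067,-0.0335,0.087,0,0,0,0.171,0.067,-0.0335,0.087,0,0,0,0.171,0.067,-0.0335,0.087,0,0,0,0.171,0.067,-0.0335,0.087])

```text
time_s: 2.83
tcp_pos: [0.472, -0.0552, 0.0316]
ee_rot: [[0.004, -0.259, 0.966], [0.0, 0.966, 0.259], [-1.0, -0.001, 0.004]]
wrist_force: [-0.5, 0.7, 0.8]
gripper_width: 0.999
```

Call:
move_arm(increments=[0,0,0,0,0,0,0,0,0,0,0,0,0,0,0,0,0,0,0,0,0,0,0,0,0,0,0,0,0,0,0,0,0,0,0,0,0,0,0,0,0,0,0,0,0,0,0,0,0])

```text
time_s: 3.42
tcp_pos: [0.4701, -0.0547, 0.03]
ee_rot: [[0.0, -0.26, 0.966], [-0.0, 0.966, 0.26], [-1.0, -0.0, 0.0]]
wrist_force: [-1.0, 1.5, 3.7]
gripper_width: 0.684
```

```bash
cat >> h.py <<'E'
def place(x,y,yaw,h,s,up):  # tcp for spool held with TCP h above its underside, s upslope, up normal offset
    a=np.radians(yaw);b=np.radians(15)
    xr=np.array([np.cos(a),np.sin(a),0]);z=np.array([0,0,1.])
    return np.array([x,y,.022])+(np.cos(b)*xr+np.sin(b)*z)*s+(-np.sin(b)*xr+np.cos(b)*z)*(h+up)
E
python3 - <<'E'
from h import *
q=(.5274,-.4008,15.4,.030)
plan([((.4701,-.0547,.17),15,0),(place(*q,.004,.06),15.4,15),(place(*q,.004,.004),15.4,15)])
print(place(*q,.004,.06),place(*q,.004,.004))
E
```

```text
turn [0.0, 0.0, 0.0] shift [-0.14, -0.0, 0.0001] rows>= 4
turn [-0.4, -15.0, 0.1] shift [0.06, -0.3493, -0.0537] rows>= 9
turn [0.0, 0.0, 0.0] shift [0.056, -0.0, -0.0] rows>= 2
[ 0.50866762 -0.40595976  0.1099686 ] [ 0.52264109 -0.40211082  0.05587675]
```

Call:
move_arm(increments=[0,0,0,-0.14,0,0,0,0,0,0,-0.14,0,0,0,0,0,0,-0.14,0,0,0,0,0,0,-0.14,0,0,0])

```text
time_s: 3.75
tcp_pos: [0.4726, -0.0546, 0.175]
ee_rot: [[0.009, -0.261, 0.965], [0.0, 0.965, 0.261], [-1.0, -0.002, 0.009]]
wrist_force: [1.0, -0.1, -0.9]
gripper_width: 0.68
```

Call:
move_arm(increments=[-0.4,-15,0,0.06,-0.349,-0.0537,0,-0.4,-15,0,0.06,-0.349,-0.0537,0,-0.4,-15,0,0.06,-0.349,-0.0537,0,-0.4,-15,0,0.06,-0.349,-0.0537,0,-0.4,-15,0,0.06,-0.349,-0.0537,0,-0.4,-15,0,0.06,-0.349,-0.0537,0,-0.4,-15,0,0.06,-0.349,-0.0537,0,-0.4,-15,0,0.06,-0.349,-0.0537,0,-0.4,-15,0,0.06,-0.349,-0.0537,0,-0.4,-15,0,0.06,-0.349,-0.0537,0,-0.4,-15,0,0.06,-0.349,-0.0537,0])

```text
time_s: 4.67
tcp_pos: [0.5074, -0.4066, 0.1074]
ee_rot: [[0.247, -0.263, 0.933], [0.069, 0.965, 0.254], [-0.966, 0.002, 0.257]]
wrist_force: [0.0, 1.0, -1.2]
gripper_width: 0.684
```

Call:
move_arm(increments=[0,0,0,0.03,0,0,0,0,0,0,0.045,0,0,0,0,0,0,0.056,0,0,0,0,0,0,0.056,0,0,0,0,0,0,0.056,0,0,0])

```text
time_s: 5.08
tcp_pos: [0.5227, -0.4011, 0.0556]
ee_rot: [[0.249, -0.267, 0.931], [0.068, 0.964, 0.259], [-0.966, -0.001, 0.258]]
wrist_force: [0.1, -0.2, -0.7]
gripper_width: 0.684
```

```bash
python3 - <<'E'
from h import *
s=r.sense();print(s['wrist_force'],s['moment'],s['tcp_pos'],s['gripper_width'])
im=r.capture('wrist')[:,:,::-1];cv2.imwrite('pics/w3.png',im);cv2.imwrite('pics/s3.png',r.capture('side')[:,:,::-1])
q=(.5274,-.4008,15.4,.030)
plan([(place(*q,.004,.0),15.4,15)])
E
```

```text
[ 0.06946779 -0.23051633 -0.70679136] [-0.17434382  0.54013601  0.02295317] [ 0.52265882 -0.40107826  0.05559693] 0.6840428604443763
turn [0.1, 0.1, 0.1] shift [0.0048, -0.0002, -0.0006] rows>= 1
```

View pics/w3.png

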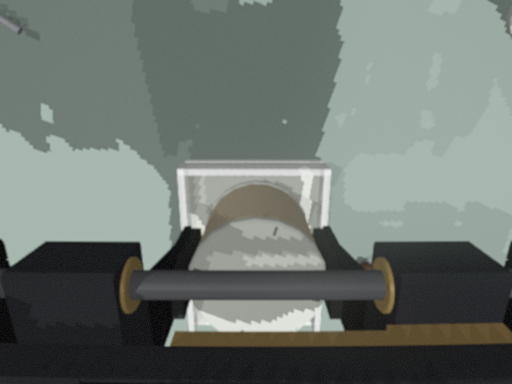

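View pics/s3.png

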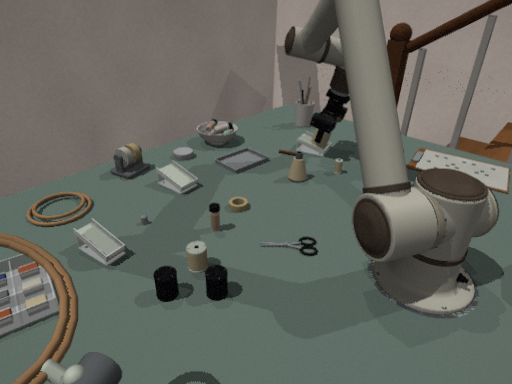

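Call:
move_arm(increments=[0,0,0,0.0025,0,0,0,0,0,0,0.0025,0,0,0])

```text
time_s: 5.35
tcp_pos: [0.5233, -0.4018, 0.0537]
ee_rot: [[0.251, -0.266, 0.931], [0.068, 0.964, 0.257], [-0.966, -0.002, 0.26]]
wrist_force: [-0.6, -0.8, -2.0]
gripper_width: 0.684
```

Call:
move_arm(increments=[0,0,0,0.001,0,0,0,0,0,0,0.001,0,0,0])

```text
time_s: 5.52
tcp_pos: [0.5233, -0.4018, 0.0523]
ee_rot: [[0.25, -0.266, 0.931], [0.068, 0.964, 0.257], [-0.966, -0.001, 0.259]]
wrist_force: [0.4, 0.2, -1.1]
gripper_width: 0.684
```

Call:
move_arm(increments=[0,0,0,0.001,0,0,0,0,0,0,0.001,0,0,0])

```text
time_s: 5.68
tcp_pos: [0.5234, -0.4018, 0.0522]
ee_rot: [[0.25, -0.266, 0.931], [0.068, 0.964, 0.258], [-0.966, -0.001, 0.259]]
wrist_force: [-2.3, 0.4, 4.0]
gripper_width: 0.681
```

Call:
move_arm(increments=[0,0,0,0,0,-0.002,0,0,0,0,0,0,-0.003,0,0,0,0,0,0,-0.003,0])

```text
time_s: 5.93
tcp_pos: [0.5219, -0.4031, 0.0518]
ee_rot: [[0.253, -0.266, 0.93], [0.066, 0.964, 0.257], [-0.965, -0.004, 0.261]]
wrist_force: [-0.1, 1.7, 5.7]
gripper_width: 0.683
```

Call:
move_arm(increments=[0,0,0,0,0,-0.001,0,0,0,0,0,0,-0.001,0])

```text
time_s: 6.1
tcp_pos: [0.5213, -0.4035, 0.0516]
ee_rot: [[0.253, -0.266, 0.93], [0.066, 0.964, 0.258], [-0.965, -0.004, 0.262]]
wrist_force: [0.8, 1.0, 4.6]
gripper_width: 0.684
```

Call:
move_arm(increments=[0,0,0,0,0,-0.001,0,0,0,0,0,0,-0.001,0])

```text
time_s: 6.27
tcp_pos: [0.5205, -0.4039, 0.0514]
ee_rot: [[0.254, -0.266, 0.93], [0.065, 0.964, 0.258], [-0.965, -0.005, 0.262]]
wrist_force: [1.0, -0.8, 5.0]
gripper_width: 0.684
```

Call:
move_arm(increments=[0,0,0,0,0,-0.001,0,0,0,0,0,0,-0.001,0])

```text
time_s: 6.43
tcp_pos: [0.5198, -0.4043, 0.0512]
ee_rot: [[0.254, -0.266, 0.93], [0.065, 0.964, 0.258], [-0.965, -0.005, 0.262]]
wrist_force: [2.8, 0.9, 5.0]
gripper_width: 0.682
```

Call:
move_arm(increments=[0,0,0,0,0,-0.001,0,0,0,0,0,0,-0.001,0])

```text
time_s: 6.6
tcp_pos: [0.5197, -0.4043, 0.0512]
ee_rot: [[0.255, -0.266, 0.93], [0.065, 0.964, 0.258], [-0.965, -0.005, 0.263]]
wrist_force: [4.2, 2.5, 5.4]
gripper_width: 0.68
```

```bash
python3 - <<'E'
from h import *
s=r.sense();print(s['wrist_force'],s['tcp_pos'])
im=r.capture('wrist')[:,:,::-1];cv2.imwrite('pics/w4.png',im[140:384,130:400])
q=(.5274,-.4008,15.4,.030)
plan([(place(*q,0,.0),15.4,15)])
E
```

```text
[4.24534192 2.4909704  5.37739562] [ 0.51967518 -0.40427895  0.05122562]
turn [0.1, 0.3, 0.3] shift [0.0004, 0.0013, 0.0005] rows>= 1
```

View pics/w4.png

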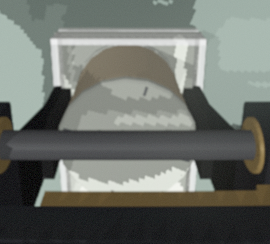

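```bash
python3 - <<'E'
from h import *
q=(.5274,-.4008,15.4,.030)
a=place(*q,0,0)
a2=place(*q,0,.075)
plan([(a2,15.4,15),((.3834,-.296,.12),15,0),((.3834,-.296,.025),15,0)],start=None)
E
```

```text
turn [0.1, 0.3, 0.3] shift [-0.0746, 0.0009, 0.0009] rows>= 2
turn [0.4, 15.0, -0.1] shift [-0.0184, 0.1393, -0.0819] rows>= 4
turn [0.0, 0.0, 0.0] shift [0.095, 0.0, 0.0] rows>= 3
```

Call:
move_arm(increments=[0,0,0,0,0,0,0.08,0,0,0,0,0,0,0.08,0,0,0,0,0,0,0.08,0,0,0,0,0,0,0.08,0,0,0,-0.01,0,0,0.08,0,0,0,-0.03,0,0,0.08,0,0,0,-0.075,0,0,0.08,0,0,0,-0.075,0,0,0.08,0,0,0,-0.075,0,0,0.08,0,0,0,-0.075,0,0,0.08])

```text
time_s: 7.48
tcp_pos: [0.4981, -0.4087, 0.1226]
ee_rot: [[0.251, -0.265, 0.931], [0.068, 0.964, 0.257], [-0.966, -0.002, 0.26]]
wrist_force: [-0.4, 0.6, 0.1]
gripper_width: 0.918
```

```bash
python3 - <<'E'
from h import *
s=r.sense();print(s['wrist_force'],s['tcp_pos'],s['time_s'],s['gripper_width'])
im=r.capture('wrist')[:,:,::-1];cv2.imwrite('pics/w5.png',im)
plan([((.3834,-.296,.12),15,0),((.3834,-.296,.025),15,0)])
E
```

```text
[-0.41342325  0.55382041  0.07571281] [ 0.49810332 -0.40865701  0.12262891] 7.4833 0.9178155366226605
turn [0.4, 15.0, -0.1] shift [-0.0194, 0.1386, -0.0781] rows>= 4
turn [0.0, 0.0, 0.0] shift [0.095, 0.0, 0.0] rows>= 3
```

View pics/w5.png

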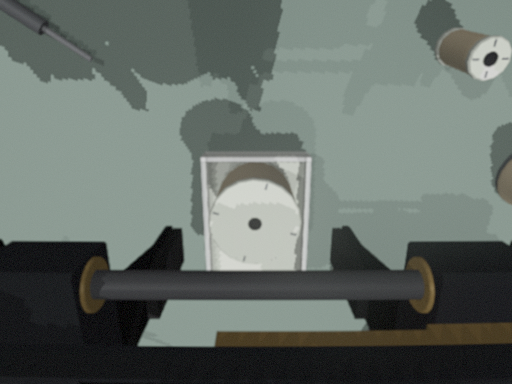

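```bash
python3 - <<'E'
from h import *
s=r.sense();c=cam('wrist',s);print(plane(c,(490,59),.046),s['time_s'])
E
```

```text
[[ 0.38206637 -0.2963299   0.046     ]] 7.5333
```

Call:
move_arm(increments=[0.4,15,0,-0.0197,0.1386,-0.0792,0.07,0.4,15,0,-0.0197,0.1386,-0.0792,0.07,0.4,15,0,-0.0197,0.1386,-0.0792,0.07,0.4,15,0,-0.0197,0.1386,-0.0792,0.07,0.4,15,0,-0.0197,0.1386,-0.0792,0.07,0.4,15,0,-0.0197,0.1386,-0.0792,0.07])

```text
time_s: 8.03
tcp_pos: [0.3809, -0.2952, 0.1193]
ee_rot: [[-0.003, -0.261, 0.965], [0.001, 0.965, 0.261], [-1.0, 0.002, -0.003]]
wrist_force: [0.3, -1.0, -0.3]
gripper_width: 0.805
```

Call:
move_arm(increments=[0,0,0,0.035,0,0,0.07,0,0,0,0.07,0,0,0.07,0,0,0,0.095,0,0,0.07,0,0,0,0.095,0,0,0.07,0,0,0,0.095,0,0,0.07])

```text
time_s: 8.45
tcp_pos: [0.3828, -0.297, 0.0239]
ee_rot: [[-0.004, -0.259, 0.966], [0.001, 0.966, 0.259], [-1.0, 0.002, -0.003]]
wrist_force: [1.0, 1.4, 1.0]
gripper_width: 0.804
```

```bash
python3 - <<'E'
from h import *
s=r.sense();print(s['wrist_force'],s['tcp_pos'],s['time_s'],s['gripper_width'])
plan([((.382,-.2963,.025),15,0)])
E
```

```text
[1.00016303 1.39551671 1.00216581] [ 0.38275035 -0.29704321  0.02388487] 8.45 0.8039280526637668
turn [0.0, -0.2, -0.1] shift [-0.0011, 0.0009, -0.0005] rows>= 1
```

Call:
move_arm(increments=[0,0,0,-0.001,0,0,0,0,0,0,-0.001,0,0,0,0,0,0,-0.001,0,0,0,0,0,0,-0.001,0,0,0,0,0,0,-0.001,0,0,0,0,0,0,-0.001,0,0,0,0,0,0,-0.001,0,0,0,0,0,0,-0.001,0,0,0,0,0,0,-0.001,0,0,0,0,0,0,-0.001,0,0,0])

```text
time_s: 9.28
tcp_pos: [0.3829, -0.2967, 0.0263]
ee_rot: [[0.0, -0.259, 0.966], [-0.0, 0.966, 0.259], [-1.0, -0.0, 0.0]]
wrist_force: [-0.8, 0.8, 2.0]
gripper_width: 0.289
```

```bash
python3 - <<'E'
from h import *
s=r.sense();print(s['wrist_force'],s['tcp_pos'],s['time_s'],s['gripper_width']*87)
p=s['tcp_pos']
plan([((p[0],p[1],.22),15,0),((.45,.1,.22),15,0),((.575,.40,.20),13,0)])
E
```

```text
[-0.84126197  0.84189852  2.0396249 ] [ 0.38290853 -0.29667516  0.02634337] 9.2833 25.128745063993467
turn [0.0, 0.0, 0.0] shift [-0.1937, -0.0, 0.0] rows>= 5
turn [0.0, 0.0, 0.0] shift [0.0, 0.3658, 0.1675] rows>= 10
turn [2.0, 0.0, 0.0] shift [0.02, 0.2574, 0.1984] rows>= 8
```

```bash
python3 - <<'E'
from h import *
s=r.sense();p=s['tcp_pos']
plan([((p[0],p[1],.22),15,0),((.73,.11,.22),8,0),((.60,.415,.20),13,0)])
E
```

```text
turn [0.0, 0.0, 0.0] shift [-0.1937, -0.0, 0.0] rows>= 5
turn [7.0, 0.0, 0.0] shift [0.0, 0.303, 0.4405] rows>= 13
turn [-5.0, 0.0, 0.0] shift [0.02, 0.3201, -0.0863] rows>= 8
```

Call:
move_arm(increments=[0,0,0,-0.194,0,0,0,0,0,0,-0.194,0,0,0,0,0,0,-0.194,0,0,0,0,0,0,-0.194,0,0,0,0,0,0,-0.194,0,0,0,7,0,0,-0.194,0.303,0.44,0,7,0,0,-0.194,0.303,0.44,0,7,0,0,-0.194,0.303,0.44,0,7,0,0,-0.194,0.303,0.44,0,7,0,0,-0.194,0.303,0.44,0,7,0,0,-0.194,0.303,0.44,0,7,0,0,-0.194,0.303,0.44,0])

```text
time_s: 10.28
tcp_pos: [0.5699, -0.0762, 0.2199]
ee_rot: [[-0.0, -0.14, 0.99], [0.0, 0.99, 0.14], [-1.0, 0.0, -0.0]]
wrist_force: [0.2, -0.4, 0.0]
gripper_width: 0.288
```

```bash
python3 - <<'E'
from h import *
s=r.sense();print(s['tcp_pos'],s['gripper_width']*87)
plan([((.73,.11,.22),8,0)])
E
```

```text
[ 0.56986101 -0.07616935  0.21990474] 25.056816738913138
turn [0.0, -0.0, -0.0] shift [-0.0002, 0.1619, 0.1846] rows>= 6
```

Call:
move_arm(increments=[0,0,0,0,0.162,0.185,0,0,0,0,0,0.162,0.185,0,0,0,0,0,0.162,0.185,0,0,0,0,0,0.162,0.185,0,0,0,0,0,0.162,0.185,0,0,0,0,0,0.162,0.185,0,0,0,0,0,0.162,0.185,0,0,0,0,0,0.162,0.185,0,0,0,0,0,0.162,0.185,0])

```text
time_s: 11.03
tcp_pos: [0.7292, 0.1081, 0.219]
ee_rot: [[-0.002, -0.14, 0.99], [-0.001, 0.99, 0.14], [-1.0, -0.0, -0.002]]
wrist_force: [-0.4, 0.5, -0.4]
gripper_width: 0.289
```

```bash
python3 - <<'E'
from h import *
s=r.sense();im=r.capture('wrist')[:,:,::-1];cv2.imwrite('pics/w6.png',im);pickle.dump(s,open('pics/w6.pkl','wb'))
print(s['tcp_pos'],s['joint_velocities'].round(1))
plan([((.60,.415,.20),13,0)])
E
```

```text
[0.72920472 0.10811015 0.2190129 ] [-1.1 -1.9 -0.6  0.2  0.  -0. ]
turn [-5.0, -0.1, 0.0] shift [0.0198, 0.3225, -0.085] rows>= 9
```

View pics/w6.png

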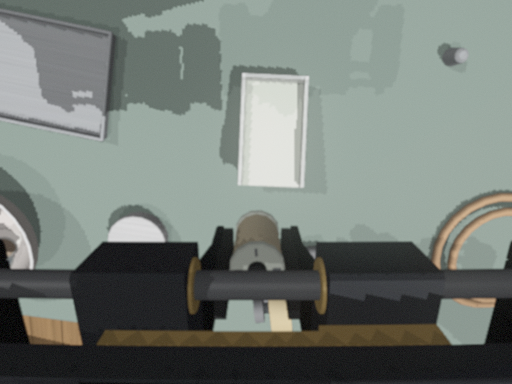

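Call:
move_arm(increments=[-5,0,0,0.02,0.322,-0.085,0,-5,0,0,0.02,0.322,-0.085,0,-5,0,0,0.02,0.322,-0.085,0,-5,0,0,0.02,0.322,-0.085,0,-5,0,0,0.02,0.322,-0.085,0,-5,0,0,0.02,0.322,-0.085,0,-5,0,0,0.02,0.322,-0.085,0,-5,0,0,0.02,0.322,-0.085,0,-5,0,0,0.02,0.322,-0.085,0,-5,0,0,0.02,0.322,-0.085,0,-5,0,0,0.02,0.322,-0.085,0])

```text
time_s: 12.0
tcp_pos: [0.6006, 0.414, 0.201]
ee_rot: [[0.001, -0.225, 0.974], [0.0, 0.974, 0.225], [-1.0, -0.0, 0.001]]
wrist_force: [-0.3, 0.0, 0.1]
gripper_width: 0.287
```

```bash
python3 - <<'E'
from h import *
s=r.sense();im=r.capture('wrist')[:,:,::-1];cv2.imwrite('pics/w7.png',im);pickle.dump(s,open('pics/w7.pkl','wb'))
print(s['tcp_pos'],s['joint_velocities'].round(1))
w6=cv2.imread('pics/w6.png')
a=cv2.resize(w6[60:200,220:325],None,fx=4,fy=4,interpolation=cv2.INTER_CUBIC)
cv2.imwrite('pics/w6c.png',a)
E
```

```text
[0.600596   0.41398867 0.20100712] [-1.6  0.   0.2 -0.  -0.  -0. ]
```

View pics/w7.png

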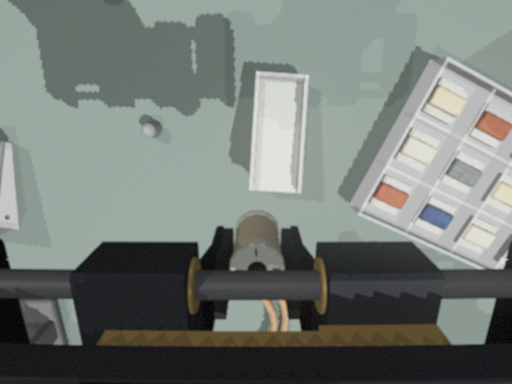

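View pics/w6c.png

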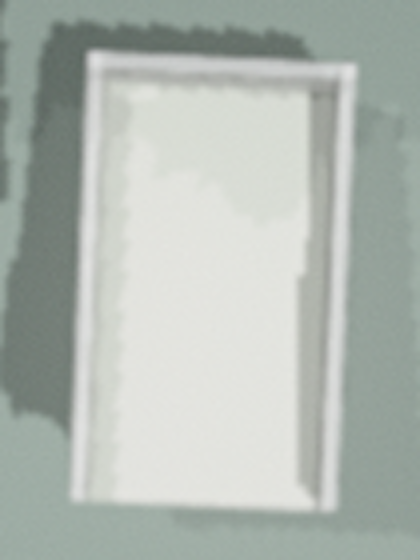

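```bash
python3 - <<'E'
from h import *
im=cv2.imread('pics/w7.png');cv2.imwrite('pics/w7c.png',cv2.resize(im[60:205,235:325],None,fx=4,fy=4,interpolation=cv2.INTER_CUBIC))
s=pickle.load(open('pics/w6.pkl','rb'));px=np.array([(87,50),(357,63),(336,511),(71,501)])/4+[220,60]-.375
fitrack('m',cam('wrist',s),px,[.65,.11,.1])
E
```

```text
m [0.6594 0.1157] yaw 5.65 res [[0.1, 0.3], [-0.1, 0.1], [0.3, -0.1], [-0.3, -0.3]]
```

View pics/w7c.png

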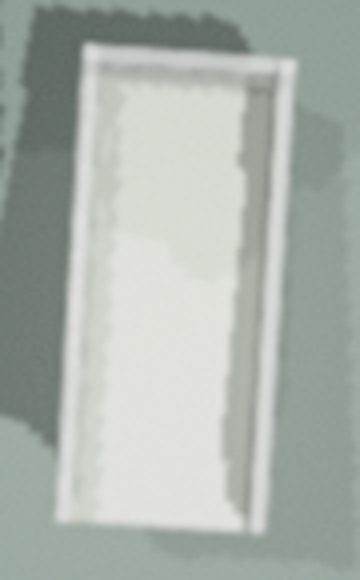

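```bash
python3 - <<'E'
from h import *
s=pickle.load(open('pics/w7.pkl','rb'));px=np.array([(84,43),(296,60),(265,534),(55,522)])/4+[235,60]-.375
x=fitrack('s',cam('wrist',s),px,[.52,.41,.2])
q=(x[0],x[1],np.degrees(x[2]),.0255)
plan([(place(*q,.004,.06),q[2],15),(place(*q,.004,.003),q[2],15)])
print(place(*q,.004,0),place(*q,0,0))
E
```

```text
s [0.5212 0.419 ] yaw 9.3 res [[-0.1, 0.1], [0.2, -0.4], [0.2, 0.3], [-0.3, 0.0]]
turn [3.6, -15.0, -0.5] shift [0.0953, 0.0245, -0.0949] rows>= 4
turn [0.0, 0.0, 0.0] shift [0.057, 0.0, 0.0] rows>= 2
[0.51845683 0.41857377 0.04766638] [0.51464393 0.41794928 0.04663111]
```

Call:
move_arm(increments=[3.6,-15,-0.5,0.0953,0.0245,-0.095,0,3.6,-15,-0.5,0.0953,0.0245,-0.095,0,3.6,-15,-0.5,0.0953,0.0245,-0.095,0,3.6,-15,-0.5,0.0953,0.0245,-0.095,0,3.6,-15,-0.5,0.0953,0.0245,-0.095,0,3.6,-15,-0.5,0.0953,0.0245,-0.095,0,3.6,-15,-0.5,0.0953,0.0245,-0.095,0])

```text
time_s: 12.63
tcp_pos: [0.5039, 0.4173, 0.1063]
ee_rot: [[0.257, -0.163, 0.953], [0.043, 0.987, 0.157], [-0.965, 0.001, 0.261]]
wrist_force: [0.8, 1.0, 0.6]
gripper_width: 0.289
```

Call:
move_arm(increments=[0,0,0,0.035,0,0,0,0,0,0,0.045,0,0,0,0,0,0,0.056,0,0,0,0,0,0,0.056,0,0,0,0,0,0,0.056,0,0,0,0,0,0,0.056,0,0,0])

```text
time_s: 13.13
tcp_pos: [0.5177, 0.4206, 0.0521]
ee_rot: [[0.257, -0.163, 0.953], [0.044, 0.987, 0.157], [-0.965, 0.001, 0.261]]
wrist_force: [0.1, 0.4, -0.6]
gripper_width: 0.288
```

```bash
python3 - <<'E'
from h import *
s=r.sense();print(s['tcp_pos'],s['wrist_force'],s['time_s'])
q=(.5212,.4190,9.3,.0255)
plan([(place(*q,.004,0),q[2],15)])
im=r.capture('wrist')[:,:,::-1];cv2.imwrite('pics/w8.png',im[100:384,130:400])
E
```

```text
[0.51774103 0.4206472  0.05206162] [ 0.14511631  0.37474053 -0.60016525] 13.1333
turn [0.1, 0.1, -0.1] shift [0.0043, -0.0022, -0.0008] rows>= 1
```

View pics/w8.png

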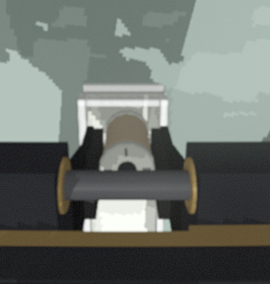

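Call:
move_arm(increments=[0,0,0,0.0025,-0.0015,0,0,0,0,0,0.0025,-0.0015,0,0])

```text
time_s: 13.35
tcp_pos: [0.5177, 0.4186, 0.0489]
ee_rot: [[0.256, -0.163, 0.953], [0.043, 0.987, 0.158], [-0.966, 0.0, 0.259]]
wrist_force: [0.6, 0.5, 0.4]
gripper_width: 0.291
```

Call:
move_arm(increments=[0,0,0,0.001,0,0,0,0,0,0,0.001,0,0,0])

```text
time_s: 13.52
tcp_pos: [0.5178, 0.4187, 0.0485]
ee_rot: [[0.256, -0.164, 0.953], [0.042, 0.987, 0.158], [-0.966, -0.0, 0.26]]
wrist_force: [-2.5, -1.6, 3.9]
gripper_width: 0.288
```

Call:
move_arm(increments=[0,0,0,0.001,0,0,0,0,0,0,0.001,0,0,0])

```text
time_s: 13.68
tcp_pos: [0.5179, 0.4188, 0.0485]
ee_rot: [[0.257, -0.164, 0.952], [0.042, 0.987, 0.158], [-0.966, -0.001, 0.26]]
wrist_force: [-5.7, -2.6, 9.6]
gripper_width: 0.288
```

Contact on the bed. Slide down to the lip.

Call:
move_arm(increments=[0,0,0,-0.0005,0,-0.002,0,0,0,0,-0.0005,0,-0.003,0,0,0,0,-0.0005,0,-0.003,0])

```text
time_s: 13.93
tcp_pos: [0.5159, 0.4193, 0.0481]
ee_rot: [[0.258, -0.164, 0.952], [0.044, 0.986, 0.158], [-0.965, 0.002, 0.262]]
wrist_force: [-0.3, -1.4, 6.1]
gripper_width: 0.289
```

Call:
move_arm(increments=[0,0,0,0,0,-0.001,0,0,0,0,0,0,-0.001,0])

```text
time_s: 14.1
tcp_pos: [0.5153, 0.4194, 0.0479]
ee_rot: [[0.258, -0.164, 0.952], [0.045, 0.986, 0.158], [-0.965, 0.002, 0.262]]
wrist_force: [0.3, -0.8, 6.0]
gripper_width: 0.288
```

Call:
move_arm(increments=[0,0,0,0,0,-0.001,0,0,0,0,0,0,-0.001,0])

```text
time_s: 14.27
tcp_pos: [0.5145, 0.4195, 0.0477]
ee_rot: [[0.258, -0.165, 0.952], [0.046, 0.986, 0.158], [-0.965, 0.002, 0.262]]
wrist_force: [1.5, -0.5, 6.0]
gripper_width: 0.293
```

Call:
move_arm(increments=[0,0,0,0,0,-0.001,0,0,0,0,0,0,-0.001,0])

```text
time_s: 14.43
tcp_pos: [0.5139, 0.4195, 0.0476]
ee_rot: [[0.259, -0.165, 0.952], [0.046, 0.986, 0.158], [-0.965, 0.003, 0.263]]
wrist_force: [3.0, -1.1, 4.5]
gripper_width: 0.287
```

Call:
move_arm(increments=[0,0,0,0,0,-0.001,0,0,0,0,0,0,-0.001,0])

```text
time_s: 14.6
tcp_pos: [0.5136, 0.4195, 0.0476]
ee_rot: [[0.26, -0.165, 0.952], [0.046, 0.986, 0.158], [-0.965, 0.003, 0.264]]
wrist_force: [6.6, -0.2, 4.1]
gripper_width: 0.292
```

```bash
python3 - <<'E'
from h import *
s=r.sense();print(s['tcp_pos'],s['wrist_force'],s['time_s'])
q=(.5212,.4190,9.3,.0255)
plan([(place(*q,0,0),q[2],15)])
E
```

```text
[0.51361232 0.41947076 0.04763754] [ 6.5957799  -0.16189107  4.07037071] 14.6
turn [0.1, 0.3, -0.2] shift [0.0012, -0.0017, 0.0005] rows>= 1
```

Call:
move_arm(increments=[0,0,0,0,0,0,0.05,0,0,0,0,0,0,0.05,0,0,0,0,0,0,0.05,0,0,0,0,0,0,0.05,0,0,0,-0.01,0,0,0.05,0,0,0,-0.03,0,0,0.05,0,0,0,-0.075,0,0,0.05,0,0,0,-0.1,0,0,0.05,0,0,0,-0.1,0,0,0.05,0,0,0,-0.1,0,0,0.05])

```text
time_s: 15.43
tcp_pos: [0.4857, 0.4147, 0.1446]
ee_rot: [[0.258, -0.164, 0.952], [0.047, 0.986, 0.158], [-0.965, 0.004, 0.262]]
wrist_force: [-0.5, -0.5, -1.1]
gripper_width: 0.576
```

```bash
python3 - <<'E'
from h import *
s=r.sense();print(s['wrist_force'],s['tcp_pos'],s['time_s'],s['gripper_width'])
im=r.capture('wrist')[:,:,::-1];cv2.imwrite('pics/w9.png',im);pickle.dump(s,open('pics/w9.pkl','wb'))
E
```

```text
[-0.49617724 -0.47433667 -1.12638924] [0.48569705 0.41470507 0.14462512] 15.4333 0.5757276050482566
```

View pics/w9.png

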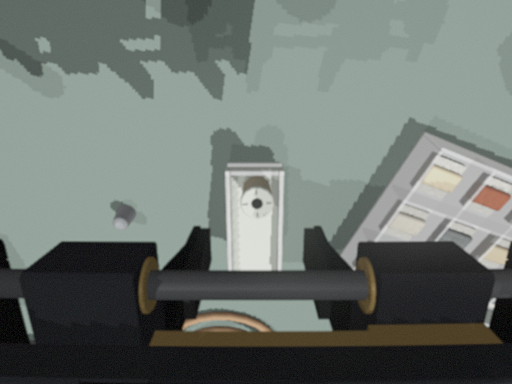

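```bash
python3 - <<'E'
from h import *
plan([((.43,.29,.19),6,0)])
E
```

```text
turn [3.4, 15.0, -0.5] shift [-0.0653, -0.1128, -0.0599] rows>= 4
```

Call:
move_arm(increments=[3.4,15,-0.5,-0.065,-0.113,-0.06,0.07,3.4,15,-0.5,-0.065,-0.113,-0.06,0.07,3.4,15,-0.5,-0.065,-0.113,-0.06,0.07,3.4,15,-0.5,-0.065,-0.113,-0.06,0.07,3.4,15,-0.5,-0.065,-0.113,-0.06,0.07,3.4,15,-0.5,-0.065,-0.113,-0.06,0.07,3.4,15,-0.5,-0.065,-0.113,-0.06,0.07])

```text
time_s: 16.07
tcp_pos: [0.4303, 0.2896, 0.1879]
ee_rot: [[-0.001, -0.104, 0.995], [-0.003, 0.995, 0.104], [-1.0, -0.003, -0.001]]
wrist_force: [-0.2, -0.6, -0.1]
gripper_width: 0.798
```

```bash
python3 - <<'E'
from h import *
s=r.sense();print(s['tcp_pos'],s['time_s'],s['gripper_width'],s['joint_velocities'].round(1))
im=r.capture('wrist')[:,:,::-1];cv2.imwrite('pics/w10.png',im);pickle.dump(s,open('pics/w10.pkl','wb'))
E
```

```text
[0.43034206 0.28959041 0.18786993] 16.0667 0.7982571327021488 [ 0.6  0.9  0.5 -0.  -0.1 -0. ]
```

View pics/w10.png

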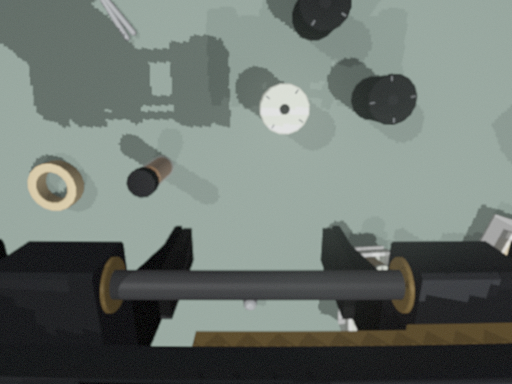

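```bash
python3 - <<'E'
from h import *
s=pickle.load(open('pics/w10.pkl','rb'));c=cam('wrist',s)
im=cv2.imread('pics/w10.png')
m=(im.min(2)>165).astype(np.uint8);m[:, :240]=0;m[:,330:]=0;m[160:]=0
cn=max(cv2.findContours(m,0,1)[0],key=cv2.contourArea);e=cv2.fitEllipse(cn);print(e)
L=plane(c,e[0],.054)[0];print('med',L)
print('blk',plane(c,[(392,99),(322,12)],.054),'vial',plane(c,(143,182),.07),'tape',plane(c,(55,186),.019))
plan([((L[0],L[1],.12),6,0),((L[0],L[1],.027),6,0)])
E
```

```text
((284.4249267578125, 108.65650177001953), (48.96259689331055, 51.54816818237305), 22.530027389526367)
med [0.36343429 0.30615568 0.054     ]
blk [[0.34562801 0.39586425 0.054     ]
 [0.28598963 0.32631647 0.054     ]] vial [[0.43605262 0.19189774 0.07      ]] tape [[0.46580214 0.08343066 0.019     ]]
turn [0.0, -0.1, 0.2] shift [0.0678, 0.0234, -0.0647] rows>= 3
turn [0.0, 0.0, 0.0] shift [0.093, 0.0, 0.0] rows>= 3
```

Call:
move_arm(increments=[0,0,0,0.068,0.0235,-0.0647,0.07,0,0,0,0.068,0.0235,-0.0647,0.07,0,0,0,0.068,0.0235,-0.0647,0.07,0,0,0,0.068,0.0235,-0.0647,0.07,0,0,0,0.068,0.0235,-0.0647,0.07])

```text
time_s: 16.53
tcp_pos: [0.3634, 0.3069, 0.12]
ee_rot: [[-0.0, -0.107, 0.994], [-0.004, 0.994, 0.107], [-1.0, -0.003, -0.001]]
wrist_force: [0.4, 0.6, 0.8]
gripper_width: 0.807
```

Call:
move_arm(increments=[0,0,0,0.035,0,0,0.07,0,0,0,0.07,0,0,0.07,0,0,0,0.093,0,0,0.07,0,0,0,0.093,0,0,0.07,0,0,0,0.093,0,0,0.07])

```text
time_s: 16.95
tcp_pos: [0.3647, 0.3066, 0.0278]
ee_rot: [[0.0, -0.104, 0.995], [-0.003, 0.995, 0.104], [-1.0, -0.003, -0.0]]
wrist_force: [-0.1, 0.5, 0.1]
gripper_width: 0.808
```

Call:
move_arm(increments=[0,0,0,0,0,0,0,0,0,0,0,0,0,0,0,0,0,0,0,0,0,0,0,0,0,0,0,0,0,0,0,0,0,0,0,0,0,0,0,0,0,0,0,0,0,0,0,0,0,0,0,0,0,0,0,0])

```text
time_s: 17.62
tcp_pos: [0.364, 0.3065, 0.0288]
ee_rot: [[0.001, -0.105, 0.995], [-0.0, 0.995, 0.105], [-1.0, -0.001, 0.001]]
wrist_force: [-1.1, -0.9, 6.0]
gripper_width: 0.493
```

```bash
python3 - <<'E'
from h import *
s=r.sense();p=s['tcp_pos'];print(p,s['time_s'],s['gripper_width']*87,s['joint_velocities'].round(1))
q=(.6594,.1157,5.65,.027)
plan([((p[0],p[1],.18),6,0),(place(*q,.004,.06),q[2],15),(place(*q,.004,.003),q[2],15)])
print(place(*q,.004,.06))
E
```

```text
[0.36399839 0.30651965 0.02875322] 17.6167 42.92701258363647 [-0.  -0.  -0.1  0.1  0.1 -0.1]
turn [0.0, 0.1, 0.0] shift [-0.1512, -0.0001, 0.0001] rows>= 4
turn [0.3, -15.0, -0.0] shift [0.0729, -0.2205, 0.2552] rows>= 9
turn [0.0, 0.0, 0.0] shift [0.057, 0.0, -0.0] rows>= 2
[0.64083707 0.11386353 0.10707082]
```

Call:
move_arm(increments=[0,0,0,-0.151,0,0,0,0,0,0,-0.151,0,0,0,0,0,0,-0.151,0,0,0,0,0,0,-0.151,0,0,0,0,0,0,-0.151,0,0,0])

```text
time_s: 18.03
tcp_pos: [0.366, 0.3092, 0.1852]
ee_rot: [[0.008, -0.105, 0.994], [0.009, 0.994, 0.105], [-1.0, 0.008, 0.009]]
wrist_force: [-0.6, 0.7, -0.2]
gripper_width: 0.489
```

Call:
move_arm(increments=[0.3,-15,0,0.073,-0.2205,0.255,0,0.3,-15,0,0.073,-0.2205,0.255,0,0.3,-15,0,0.073,-0.2205,0.255,0,0.3,-15,0,0.073,-0.2205,0.255,0,0.3,-15,0,0.073,-0.2205,0.255,0,0.3,-15,0,0.073,-0.2205,0.255,0,0.3,-15,0,0.073,-0.2205,0.255,0,0.3,-15,0,0.073,-0.2205,0.255,0,0.3,-15,0,0.073,-0.2205,0.255,0,0.3,-15,0,0.073,-0.2205,0.255,0,0.3,-15,0,0.073,-0.2205,0.255,0,0.3,-15,0,0.073,-0.2205,0.255,0])

```text
time_s: 19.03
tcp_pos: [0.6393, 0.1135, 0.1056]
ee_rot: [[0.256, -0.099, 0.962], [0.024, 0.995, 0.096], [-0.966, -0.001, 0.257]]
wrist_force: [-0.2, 0.1, -1.3]
gripper_width: 0.485
```

```bash
python3 - <<'E'
from h import *
s=r.sense();p=s['tcp_pos'];print(p,s['time_s'],s['gripper_width']*87,s['joint_velocities'].round(1))
q=(.6594,.1157,5.65,.028)
plan([(place(*q,.004,.004),q[2],15)])
E
```

```text
[0.63925519 0.11350396 0.10555421] 19.0333 42.232133878506886 [ 0.9 -1.1 -0.2  0.1  0.   0. ]
turn [0.1, -0.1, 0.0] shift [0.0539, 0.0002, 0.002] rows>= 2
```

Call:
move_arm(increments=[0,0,0,0.035,0,0.001,0,0,0,0,0.045,0,0.0015,0,0,0,0,0.054,0,0.0015,0,0,0,0,0.054,0,0.0015,0,0,0,0,0.054,0,0.0015,0,0,0,0,0.054,0,0.0015,0])

```text
time_s: 19.53
tcp_pos: [0.6559, 0.1155, 0.0557]
ee_rot: [[0.259, -0.1, 0.961], [0.026, 0.995, 0.096], [-0.965, -0.0, 0.26]]
wrist_force: [0.6, 0.6, -0.4]
gripper_width: 0.486
```

```bash
python3 - <<'E'
from h import *
s=r.sense();p=s['tcp_pos'];print(p,s['time_s'],s['wrist_force'])
q=(.6594,.1157,5.65,.028)
plan([(place(*q,.004,.0),q[2],15)])
im=r.capture('wrist')[:,:,::-1];cv2.imwrite('pics/w11.png',im[100:384,130:400])
E
```

```text
[0.65593644 0.115536   0.05566777] 19.5333 [ 0.60317433  0.55282779 -0.40161822]
turn [0.1, 0.1, -0.0] shift [0.0054, -0.0002, -0.0014] rows>= 1
```

View pics/w11.png

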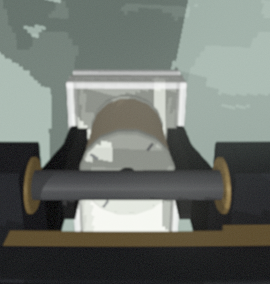

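Centred above the medium rack; lower to contact.

Call:
move_arm(increments=[0,0,0,0.003,0,0,0,0,0,0,0.003,0,0,0])

```text
time_s: 19.75
tcp_pos: [0.6566, 0.1152, 0.0521]
ee_rot: [[0.258, -0.099, 0.961], [0.025, 0.995, 0.096], [-0.966, -0.0, 0.26]]
wrist_force: [-0.8, 0.3, -0.9]
gripper_width: 0.492
```

Call:
move_arm(increments=[0,0,0,0.001,0,0,0,0,0,0,0.001,0,0,0])

```text
time_s: 19.92
tcp_pos: [0.6568, 0.1151, 0.0513]
ee_rot: [[0.258, -0.099, 0.961], [0.025, 0.995, 0.096], [-0.966, -0.001, 0.26]]
wrist_force: [-2.9, 0.1, 2.7]
gripper_width: 0.482
```

Call:
move_arm(increments=[0,0,0,0.001,0,0,0,0,0,0,0.001,0,0,0])

```text
time_s: 20.08
tcp_pos: [0.6568, 0.1151, 0.0513]
ee_rot: [[0.258, -0.099, 0.961], [0.025, 0.995, 0.096], [-0.966, -0.001, 0.26]]
wrist_force: [-6.4, -0.3, 7.8]
gripper_width: 0.486
```

Call:
move_arm(increments=[0,0,0,-0.0004,0,-0.002,0,0,0,0,-0.0004,0,-0.004,0,0,0,0,-0.0004,0,-0.004,0])

```text
time_s: 20.33
tcp_pos: [0.6547, 0.1155, 0.0507]
ee_rot: [[0.262, -0.1, 0.96], [0.027, 0.995, 0.096], [-0.965, 0.001, 0.263]]
wrist_force: [-0.5, 0.6, 6.1]
gripper_width: 0.487
```

Call:
move_arm(increments=[0,0,0,0,0,-0.001,0,0,0,0,0,0,-0.001,0])

```text
time_s: 20.5
tcp_pos: [0.6541, 0.1156, 0.0506]
ee_rot: [[0.263, -0.1, 0.96], [0.027, 0.995, 0.096], [-0.965, 0.001, 0.264]]
wrist_force: [0.4, 0.0, 6.2]
gripper_width: 0.49
```

Call:
move_arm(increments=[0,0,0,0,0,-0.001,0,0,0,0,0,0,-0.001,0])

```text
time_s: 20.67
tcp_pos: [0.6533, 0.1156, 0.0504]
ee_rot: [[0.263, -0.1, 0.96], [0.027, 0.995, 0.097], [-0.964, 0.001, 0.264]]
wrist_force: [0.8, 0.2, 5.3]
gripper_width: 0.486
```

Call:
move_arm(increments=[0,0,0,0,0,-0.001,0,0,0,0,0,0,-0.001,0])

```text
time_s: 20.83
tcp_pos: [0.6525, 0.1156, 0.0502]
ee_rot: [[0.263, -0.1, 0.96], [0.028, 0.995, 0.097], [-0.964, 0.001, 0.265]]
wrist_force: [1.1, 0.7, 5.6]
gripper_width: 0.484
```

Call:
move_arm(increments=[0,0,0,0,0,-0.001,0,0,0,0,0,0,-0.001,0])

```text
time_s: 21.0
tcp_pos: [0.6518, 0.1155, 0.0501]
ee_rot: [[0.264, -0.1, 0.959], [0.028, 0.995, 0.097], [-0.964, 0.001, 0.265]]
wrist_force: [3.6, 0.2, 4.7]
gripper_width: 0.489
```

```bash
python3 - <<'E'
from h import *
s=r.sense();print(s['tcp_pos'],s['wrist_force'],s['time_s'])
q=(.6594,.1157,5.65,.028)
plan([(place(*q,0,0),q[2],15)])
E
```

```text
[0.65180945 0.11552061 0.05006486] [3.6004875  0.18954921 4.65614268] 21.0
turn [0.1, 0.4, -0.1] shift [0.0011, -0.0006, 0.0] rows>= 1
```

Lip contact (Fx rising) where predicted. Release and retreat.

Call:
move_arm(increments=[0,0,0,0,0,0,0.062,0,0,0,0,0,0,0.062,0,0,0,0,0,0,0.062,0,0,0,0,0,0,0.062,0,0,0,-0.01,0,0,0.062,0,0,0,-0.03,0,0,0.062,0,0,0,-0.07,0,0,0.062,0,0,0,-0.11,0,0,0.062,0,0,0,-0.11,0,0,0.062,0,0,0,-0.11,0,0,0.062,0,0,0,-0.11,0,0,0.062])

```text
time_s: 21.92
tcp_pos: [0.6202, 0.1115, 0.1545]
ee_rot: [[0.258, -0.099, 0.961], [0.025, 0.995, 0.095], [-0.966, -0.0, 0.259]]
wrist_force: [-0.4, -0.2, -0.9]
gripper_width: 0.717
```

```bash
python3 - <<'E'
from h import *
s=r.sense();print(s['wrist_force'],s['tcp_pos'],s['time_s'],s['gripper_width'])
im=r.capture('wrist')[:,:,::-1];cv2.imwrite('pics/w12.png',im)
plan([((.72,-.13,.22),5,0)])
E
```

```text
[-0.37897334 -0.24476648 -0.92027859] [0.62020868 0.11147888 0.15448452] 21.9167 0.7167303450519562
turn [0.7, 14.9, -0.0] shift [-0.0447, -0.25, 0.0903] rows>= 7
```

View pics/w12.png

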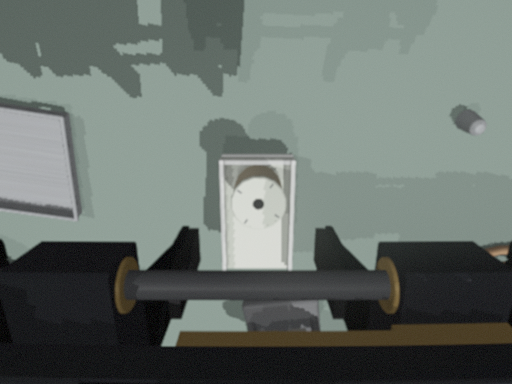

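Medium is seated at the lip. Now view the tray (and the cone) from above.

Call:
move_arm(increments=[0.7,15,0,-0.045,-0.25,0.09,0.07,0.7,15,0,-0.045,-0.25,0.09,0.07,0.7,15,0,-0.045,-0.25,0.09,0.07,0.7,15,0,-0.045,-0.25,0.09,0.07,0.7,15,0,-0.045,-0.25,0.09,0.07,0.7,15,0,-0.045,-0.25,0.09,0.07,0.7,15,0,-0.045,-0.25,0.09,0.07,0.7,15,0,-0.045,-0.25,0.09,0.07,0.7,15,0,-0.045,-0.25,0.09,0.07,0.7,15,0,-0.045,-0.25,0.09,0.07])

```text
time_s: 22.8
tcp_pos: [0.7197, -0.1295, 0.2185]
ee_rot: [[-0.004, -0.086, 0.996], [0.002, 0.996, 0.086], [-1.0, 0.002, -0.004]]
wrist_force: [0.2, 0.4, 0.8]
gripper_width: 0.805
```

```bash
python3 - <<'E'
from h import *
s=r.sense();print(s['tcp_pos'],s['time_s'],s['joint_velocities'].round(1))
im=r.capture('wrist')[:,:,::-1];cv2.imwrite('pics/w13.png',im);pickle.dump(s,open('pics/w13.pkl','wb'))
E
```

```text
[ 0.7196627  -0.12952183  0.21850638] 22.8 [ 1.5 -1.  -0.6  0.2  0.   0.1]
```

View pics/w13.png

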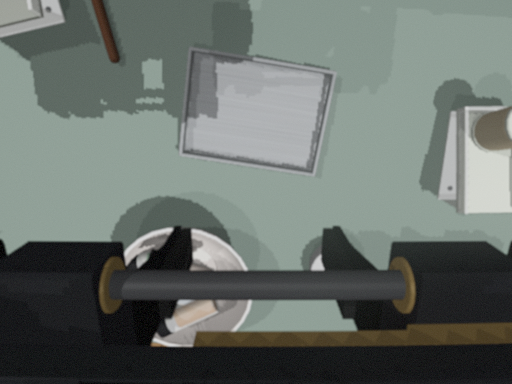

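```bash
python3 - <<'E'
from h import *
s=pickle.load(open('pics/w13.pkl','rb'));c=cam('wrist',s)
P=plane(c,[(190,48),(336,72),(316,175),(180,154)],.013)
print(P.round(4),P.mean(0),[np.linalg.norm(P[i]-P[(i+1)%4]).round(4) for i in range(4)])
s2=pickle.load(open('pics/w2.pkl','rb'));print(plane(cam('wrist',s2),(203.8,92.2),.09))
plan([((.4546,-.1700,.17),5,0),((.4546,-.17,.072),5,0)])
E
```

```text
[[ 0.6038 -0.2069  0.013 ]
 [ 0.6139 -0.0557  0.013 ]
 [ 0.7246 -0.0615  0.013 ]
 [ 0.7138 -0.2144  0.013 ]] [ 0.66403024 -0.13465885  0.013     ] [np.float64(0.1516), np.float64(0.1109), np.float64(0.1533), np.float64(0.1103)]
[[ 0.45368718 -0.17055665  0.09      ]]
turn [0.0, -0.2, -0.1] shift [0.05, -0.0179, -0.2675] rows>= 7
turn [0.0, 0.0, 0.0] shift [0.098, 0.0, 0.0] rows>= 3
```

Call:
move_arm(increments=[0,0,0,0.05,-0.0185,-0.2685,0.07,0,0,0,0.05,-0.0185,-0.2685,0.07,0,0,0,0.05,-0.0185,-0.2685,0.07,0,0,0,0.05,-0.0185,-0.2685,0.07,0,0,0,0.05,-0.0185,-0.2685,0.07,0,0,0,0.05,-0.0185,-0.2685,0.07,0,0,0,0.05,-0.0185,-0.2685,0.07,0,0,0,0.05,-0.0185,-0.2685,0.07,0,0,0,0.05,-0.0185,-0.2685,0.07])

```text
time_s: 23.6
tcp_pos: [0.4533, -0.1706, 0.1713]
ee_rot: [[0.0, -0.089, 0.996], [0.001, 0.996, 0.089], [-1.0, 0.001, 0.0]]
wrist_force: [-0.5, -0.9, 0.5]
gripper_width: 0.802
```

```bash
python3 - <<'E'
from h import *
s=r.sense();print(s['tcp_pos'],s['time_s'],s['joint_velocities'].round(1))
plan([((.4537,-.1706,.12),5,0),((.4537,-.1706,.0805),5,0)])
im=r.capture('wrist')[:,:,::-1];cv2.imwrite('pics/w14.png',im[100:384])
E
```

```text
[ 0.45332161 -0.1705717   0.17133175] 23.6 [ 0.3  2.   4.1  0.6  0.3 -0.1]
turn [0.1, 0.0, -0.0] shift [0.0513, -0.0001, 0.0004] rows>= 2
turn [0.0, 0.0, 0.0] shift [0.0395, 0.0, 0.0] rows>= 1
```

View pics/w14.png

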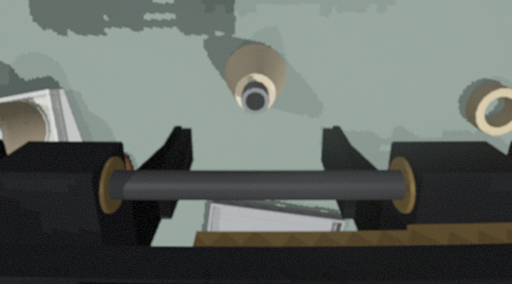

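Call:
move_arm(increments=[0,0,0,0.035,0,0,0.07,0,0,0,0.065,0,0,0.07,0,0,0,0.09,0,0,0.07,0,0,0,0.09,0,0,0.07,0,0,0,0.09,0,0,0.07])

```text
time_s: 24.07
tcp_pos: [0.4553, -0.1709, 0.0804]
ee_rot: [[-0.003, -0.089, 0.996], [0.001, 0.996, 0.089], [-1.0, 0.001, -0.003]]
wrist_force: [0.7, 0.7, 0.4]
gripper_width: 0.805
```

Call:
move_arm(increments=[0,0,0,0,0,0,0,0,0,0,0,0,0,0,0,0,0,0,0,0,0,0,0,0,0,0,0,0,0,0,0,0,0,0,0,0,0,0,0,0,0,0,0,0,0,0,0,0,0,0,0,0,0,0,0,0,0,0,0,0,0,0,0,0,0,0,0,0,0,0])

```text
time_s: 24.9
tcp_pos: [0.4546, -0.1714, 0.0812]
ee_rot: [[0.0, -0.087, 0.996], [0.001, 0.996, 0.087], [-1.0, 0.001, 0.0]]
wrist_force: [-1.1, -0.0, 0.9]
gripper_width: 0.242
```

```bash
python3 - <<'E'
from h import *
s=r.sense();p=s['tcp_pos'];print(p,s['time_s'],s['gripper_width']*87,s['wrist_force'])
plan([((p[0],p[1],.16),5,0),((.664,-.1345,.16),5,0),((.664,-.1345,p[2]+.005),5,0)])
E
```

```text
[ 0.45464914 -0.17139368  0.08116699] 24.9 21.071983344163314 [-1.05733493 -0.00925713  0.89254345]
turn [-0.0, 0.0, -0.1] shift [-0.0788, 0.0001, 0.0] rows>= 2
turn [0.0, 0.0, 0.0] shift [0.0, 0.0185, 0.2118] rows>= 6
turn [0.0, 0.0, 0.0] shift [0.0738, 0.0, 0.0] rows>= 2
```

Call:
move_arm(increments=[0,0,0,-0.035,0,0,0,0,0,0,-0.079,0,0,0,0,0,0,-0.079,0,0,0,0,0,0,-0.079,0,0,0])

```text
time_s: 25.23
tcp_pos: [0.4563, -0.1715, 0.1626]
ee_rot: [[0.006, -0.087, 0.996], [0.001, 0.996, 0.087], [-1.0, 0.0, 0.007]]
wrist_force: [0.3, 0.4, -1.6]
gripper_width: 0.239
```

Call:
move_arm(increments=[0,0,0,0,0.0185,0.212,0,0,0,0,0,0.0185,0.212,0,0,0,0,0,0.0185,0.212,0,0,0,0,0,0.0185,0.212,0,0,0,0,0,0.0185,0.212,0,0,0,0,0,0.0185,0.212,0,0,0,0,0,0.0185,0.212,0,0,0,0,0,0.0185,0.212,0,0,0,0,0,0.0185,0.212,0])

```text
time_s: 25.98
tcp_pos: [0.6625, -0.1347, 0.1591]
ee_rot: [[-0.003, -0.086, 0.996], [0.001, 0.996, 0.086], [-1.0, 0.001, -0.003]]
wrist_force: [-0.2, -0.1, -0.7]
gripper_width: 0.245
```

```bash
python3 - <<'E'
from h import *
s=r.sense();p=s['tcp_pos'];print(p,s['time_s'],s['gripper_width']*87,s['wrist_force'])
plan([((.664,-.1345,.088),5,0)])
im=r.capture('wrist')[:,:,::-1];cv2.imwrite('pics/w15.png',im)
E
```

```text
[ 0.66245846 -0.13474953  0.15913288] 25.9833 21.29810575171246 [-0.16476236 -0.10691882 -0.74753381]
turn [-0.0, -0.2, -0.1] shift [0.0711, 0.0, 0.0017] rows>= 2
```

View pics/w15.png

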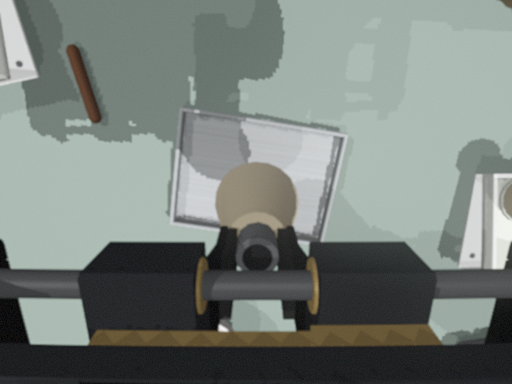

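Cone held upright over the tray centre. Lower.

Call:
move_arm(increments=[0,0,0,0.035,0,0.001,0,0,0,0,0.06,0,0.001,0,0,0,0,0.071,0,0.001,0,0,0,0,0.071,0,0.001,0,0,0,0,0.071,0,0.001,0])

```text
time_s: 26.45
tcp_pos: [0.6651, -0.1348, 0.09]
ee_rot: [[0.0, -0.087, 0.996], [0.0, 0.996, 0.087], [-1.0, 0.0, 0.0]]
wrist_force: [0.2, 0.2, -0.5]
gripper_width: 0.243
```

Call:
move_arm(increments=[0,0,0,0.002,0,0,0,0,0,0,0.003,0,0,0,0,0,0,0.003,0,0,0])

```text
time_s: 26.7
tcp_pos: [0.6658, -0.1344, 0.0875]
ee_rot: [[0.002, -0.087, 0.996], [0.001, 0.996, 0.087], [-1.0, 0.001, 0.002]]
wrist_force: [-0.2, -0.7, -1.2]
gripper_width: 0.241
```

Call:
move_arm(increments=[0,0,0,0.001,0,0,0,0,0,0,0.001,0,0,0])

```text
time_s: 26.87
tcp_pos: [0.6654, -0.1344, 0.0856]
ee_rot: [[0.001, -0.087, 0.996], [0.001, 0.996, 0.087], [-1.0, 0.001, 0.001]]
wrist_force: [-0.0, -0.5, -0.8]
gripper_width: 0.243
```

Call:
move_arm(increments=[0,0,0,0.001,0,0,0,0,0,0,0.001,0,0,0])

```text
time_s: 27.03
tcp_pos: [0.6651, -0.1344, 0.0841]
ee_rot: [[-0.0, -0.087, 0.996], [0.001, 0.996, 0.087], [-1.0, 0.001, -0.0]]
wrist_force: [0.2, -0.3, -1.2]
gripper_width: 0.248
```

Call:
move_arm(increments=[0,0,0,0.001,0,0,0,0,0,0,0.001,0,0,0])

```text
time_s: 27.2
tcp_pos: [0.6653, -0.1344, 0.0832]
ee_rot: [[0.0, -0.087, 0.996], [0.001, 0.996, 0.087], [-1.0, 0.001, 0.0]]
wrist_force: [0.5, -0.2, -0.8]
gripper_width: 0.242
```

Call:
move_arm(increments=[0,0,0,0.001,0,0,0,0,0,0,0.001,0,0,0])

```text
time_s: 27.37
tcp_pos: [0.6655, -0.1346, 0.0832]
ee_rot: [[0.001, -0.087, 0.996], [0.0, 0.996, 0.087], [-1.0, 0.0, 0.001]]
wrist_force: [-1.5, 0.1, 3.4]
gripper_width: 0.237
```

Contact with the tray floor. Release and rise.

Call:
move_arm(increments=[0,0,0,0,0,0,0.05,0,0,0,0,0,0,0.05,0,0,0,0,0,0,0.05,0,0,0,0,0,0,0.05,0,0,0,0,0,0,0.05,0,0,0,-0.015,0,0,0.05,0,0,0,-0.04,0,0,0.05,0,0,0,-0.08,0,0,0.05,0,0,0,-0.12,0,0,0.05,0,0,0,-0.12,0,0,0.05,0,0,0,-0.12,0,0,0.05])

```text
time_s: 28.28
tcp_pos: [0.6668, -0.1345, 0.2058]
ee_rot: [[0.007, -0.087, 0.996], [0.001, 0.996, 0.087], [-1.0, 0.0, 0.007]]
wrist_force: [1.1, 0.8, -1.4]
gripper_width: 0.574
```

```bash
python3 - <<'E'
from h import *
s=r.sense();print(s['tcp_pos'],s['time_s'],s['gripper_width']*87,s['wrist_force'])
plan([((.40,-.30,.35),5,0)])
im=r.capture('wrist')[:,:,::-1];cv2.imwrite('pics/w16.png',im)
im=r.capture('side')[:,:,::-1];cv2.imwrite('pics/s16.png',im)
im=r.capture('top')[:,:,::-1];cv2.imwrite('pics/t16.png',im)
E
```

```text
[ 0.66677914 -0.13451575  0.20581299] 28.2833 49.93201830197862 [ 1.07809989  0.75585223 -1.37868033]
turn [-0.0, 0.4, -0.0] shift [-0.1463, -0.1416, -0.2791] rows>= 9
```

View pics/w16.png

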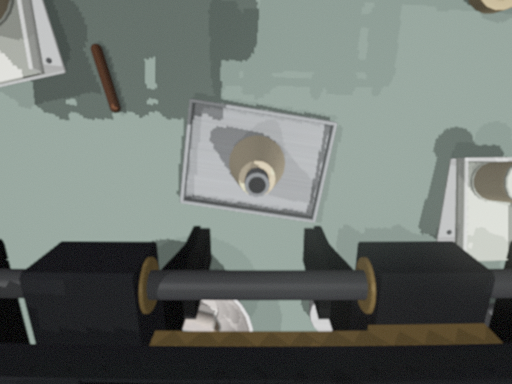

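View pics/s16.png

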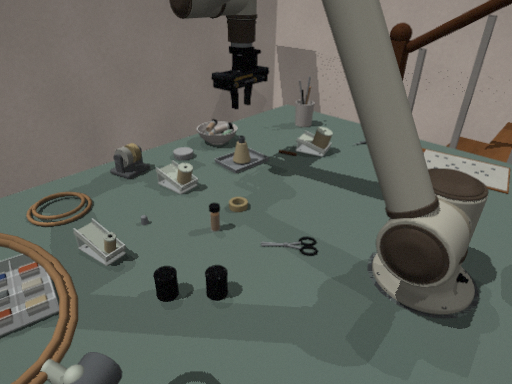

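View pics/t16.png

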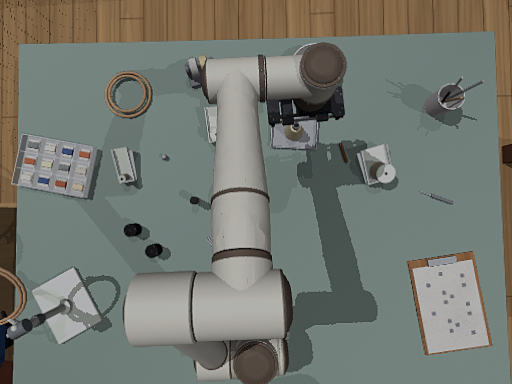

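```bash
python3 - <<'E'
from h import *
Q=[('l',(.5274,-.4008,15.4),.062,(254.5,224),dict(tcp_pos=[.4981,-.40866,.12263],ee_rot=Rt(15.4,15))),
('s',(.5212,.4190,9.3),.046,(257,203),pickle.load(open('pics/w9.pkl','rb'))),
('m',(.6594,.1157,5.65),.054,(258,204),dict(tcp_pos=[.6202,.11148,.15448],ee_rot=Rt(5.65,15)))]
for k,q,h,px,s in Q:
    c=cam('wrist',s);P0=proj(c,place(*q,h,0,0))[0];Px=proj(c,place(*q,h,.005,0))[0]
    print(k,'expected',P0.round(1),'seen',px,'5mm upslope ->',Px.round(1))
s=r.sense();c=cam('wrist',s);print('cone neck',plane(c,(257,183),.092),'tray (.664,-.1347)',s['wrist_force'],s['time_s'])
t=cam('top');print('vial/tape expected px',proj(t,[[.436,.192,.07],[.467,.079,.019]]))
plan([((.40,-.30,.33),5,0)])
E
```

```text
l expected [256.  224.3] seen (254.5, 224) 5mm upslope -> [256.  231.5]
s expected [253.9 203.5] seen (257, 203) 5mm upslope -> [253.9 209.7]
m expected [256.9 204.1] seen (258, 204) 5mm upslope -> [256.9 210.2]
cone neck [[ 0.65782302 -0.13422083  0.092     ]] tray (.664,-.1347) [ 0.09477339  0.27666647 -1.27333318] 28.4333
vial/tape expected px [[192.13601623 200.729787  ]
 [229.18807627 191.15304214]]
turn [-0.0, -0.2, -0.1] shift [-0.129, -0.1419, -0.278] rows>= 9
```

```bash
python3 - <<'E'
from station import r
print(r.finish_job())
E
```

```text
the job is handed in; nothing more can be done
None
```

I put all three spools in their own racks and stood the cone in the tray, then handed the job in at about 28.4 s. `finish_job` gives no verdict.

- **Spools:** I lowered each one, tilted 15°, until I felt the bed, then slid it down until I felt the lip. In the wrist images after release, each spool's top hole was within about 3 pixels (2–3 mm) of where a seated spool should appear. The along-slope error was under 1 mm, with a small sideways offset on the small spool.
- **Cone:** I lowered it until I felt the tray floor and released it. It stands upright with its neck about 6 mm (x) from the tray centre, and almost no offset in y. The limits are 24 mm and 44 mm.
- **Bead vial and tape roll:** I never touched either one. In the last side view both stand where they were, but in the last top view the arm hid the tape. I compared these positions only by eye.
- **Black look-alikes:** Both still stand where they were, and I left them alone.
- **One disagreement:** the rough top-view estimates of the rack positions differed from the close wrist fits by up to 7 mm. I used the wrist fits, and lip contact came within about 1 mm of where they predicted.

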